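# Clamp a batch of chips in the bonding press and lay them out to cure

## Robot

A 7-joint arm with a two-finger parallel gripper is mounted at the origin on the work surface. World frame = base frame: x ahead of the robot, y to its left, z up, the work surface at z = 0. Lengths are in m, angles in rad, forces in N, time in s.
With the tool pointing down it reaches from about 0.35 to 0.9 m from the base axis. Payload 8.1 kg.
Tool frame: the origin (TCP) lies at the very end of the fingers, on their centre line; the grasp point (between the pads) lies 19 mm behind it; z points along the fingers, y is the line along which they close (so a half turn about z gives the same grasp; the last joint's range is limited). The gripper opens to 92 mm and grips with 3 to 60 N. Pads are 19 mm wide; open, the fingers measure 130 mm over their backs; the gripper's body (75 mm by 190 mm) begins 47 mm behind the grasp point.
Start: joints at [1.204, 0.434, 0.025, 1.573, -0.012, 1.134, -0.075], TCP at [0.163, -0.603, 0.227] pointing down, gripper open.
Joint ranges: [-2.62, 2.62], [-0.44, 2.09], [-1.27, 1.32], [0.08, 2.57], [-1.32, 4.46], [0.12, 2], [-2.74, 2.74]. Speed limits (rad/s): [2.22, 2.22, 3.01, 3.01, 3.14, 3.14, 3.14].

## Interface

Orientations are given as a rotation vector (axis times angle).
In Python, from cell import observe, get_image, sign_off, find_in, trace, place_of gives the robot as it stands. The module is installed in compiled form; this text tells all that it offers.
- The arm moves only by the shell command python3 -m handwheel 'ROWS' [OPENING] [FORCE]. ROWS is JSON, a list of rows, each a list of 6 numbers: the shift along the tool's x, y, z each as a share of 0.02 m, from -1 to 1, then the turn, a rotation vector about the tool's x, y, z each as a share of 4 degrees, from -1 to 1. A call has 1 to 8 rows; each row shifts and turns the commanded pose from where the row before left it, along the tool's axes as they then stand; what a row does not reach is not made up. A row lasts 1/12 s, in which the tool goes at most 41.7 mm and 7.16 degrees, less where a joint would pass 70% of its speed; a pose out of reach is approached as far as the arm can. A call with a number of a shift or a turn outside -1 to 1 is refused whole. A call with a gripper value outside its range is refused whole. OPENING is the opening, from 0 (shut) to 1 (fully open), set as the call begins (- or left out, the last holds). The fingers move at their own pace and stop on an object; FORCE is the grip in N (left out, the last holds). Time passes only in rows, so rows that do not move let the fingers close. It gives the time, the measured TCP pose, the force, the opening and the grip force at its end, in the units of the state.
- observe(): the state, without advancing time (a new reading comes with each control period).
- get_image(name): name is "side" or "top"; returns a dict with "image" (400x640x3 uint8, red, green, blue), "fx", "fy", "cx", "cy" (pixels), "k1" (the pictures are not rectified: a ray, as slopes to the right and down, at radius r is drawn at 1 + k1 r^2 times it, then the intrinsics apply), "position" and "orientation" of the camera in the world. Camera axes: x right, y down, z forward; pixel columns grow to the right and rows downward; lengths in m; the calibration is good to about 2 mm. A picture is of the moment at which its call begins. There is no depth.
- sign_off(): hands the job in; it is judged then, once.
Trained networks look in the newest picture that a camera, given by its name, has taken for a name from the list of things; names that differ only in an ending like _2 or _b are one class to them, and where a whole thing is asked for, a point or a joint stands for the part that bears it (a point fixed in the world has none). Each returns a list of dicts, best first, with "score" (0 to 1); they miss things now and then, are a little off and sometimes report something else, mostly with a low value. They report only what shows in the picture. A call takes as long as a camera call. They do not tell look-alikes from the thing itself.
- find_in(label, camera): "rect" ([centre column, centre row, width, height] as shares, 0 to 1, of the picture: columns of its width, rows of its height, round what is visible of it).
- trace(label, camera): "region" (400x640 bool, what is visible of it) and "rect" ([centre column, centre row, width, height] as shares, 0 to 1, of the picture: columns of its width, rows of its height, round what is visible of it).
- place_of(label, camera): "point" ([column, row] as shares, 0 to 1, of the picture: columns of its width, rows of its height: a listed point, or the origin of a listed thing).
The state is a dict: "clock": time; "joints": joint angles; "dq": joint speeds; "joint_efforts": joint torques, N m; "position": TCP position; "ee_rot": TCP orientation; "force": force on the tool from outside, world axes, zero at the start; "ft_torque": the same for the moment, N m; "width": opening from 0.0 (shut) to 1.0 (fully open); "gripper_force": force on a finger pad.
Only numpy, scipy, OpenCV 4.12 (cv2) and the standard library are available. Lean on these libraries where they do the work, as an engineer would, in place of code of your own. Each camera call takes 0.05 s, during which the arm holds its last target. There are 200 camera calls.

## Task

Open the toggle clamp of the bonding press, slide every chip from the blue bench pad into the white outlines on the press mat, one chip to an outline and lengthwise in it, swing the clamp past its centre so that it locks down on them, and leave them clamped for four seconds. Then open the clamp fully again, leave it open, and slide all the chips on to the green curing mat so that they lie wholly on it. The chip halves are not yet set, so keep the chips flat on the bench all the way, never lifting them, and do not disturb the other things on the bench.

Things in the scene. Friction and masses are not known exactly. Their poses are not given: they have to be found in the camera images.
- chip_red: microfluidic chip, red channels and ports inked on a milky block on a glass slide; one flat slab 75 x 26 x 10 mm, 35 g, its two halves only laid together; origin at the centre of its underside, x along its 75 mm length, z up. May be absent (None).
- chip_blue: microfluidic chip, blue channels and ports inked on a milky block on a glass slide; one flat slab 75 x 26 x 10 mm, 35 g, its two halves only laid together; origin at the centre of its underside, x along its 75 mm length, z up. May be absent (None).
- chip_green: microfluidic chip, green channels and ports inked on a milky block on a glass slide; one flat slab 75 x 26 x 10 mm, 35 g, its two halves only laid together; origin at the centre of its underside, x along its 75 mm length, z up. May be absent (None).
- chip_orange: microfluidic chip, orange channels and ports inked on a milky block on a glass slide; one flat slab 75 x 26 x 10 mm, 35 g, its two halves only laid together; origin at the centre of its underside, x along its 75 mm length, z up. May be absent (None).
- press: bonding press on the bench (place and yaw vary): thin grey mat, 100 x 215 mm, no step to slide over, with three white outlines 83 x 35 mm in a row along press y at -70, 0, +70 mm; behind it a toggle clamp on a base 110 x 80 x 8 mm, near edge at press x = 80 mm. Origin on the bench at the centre of the middle outline; x points from mat to clamp, z up
- station_1 (a point): centre of outline 1 on the press mat, at bench height; axes as the press's; a chip lies in it with its length along press x. Any chip may go in any outline, one each
- station_2 (a point): centre of outline 2 on the press mat, at bench height; axes as the press's; a chip lies in it with its length along press x. Any chip may go in any outline, one each
- station_3 (a point): centre of outline 3 on the press mat, at bench height; axes as the press's; a chip lies in it with its length along press x. Any chip may go in any outline, one each
- press_handle (a joint): angle h of the clamp's handle (rad): 0 upright = dead centre; -0.05 = past centre, on its stop (locked down; under -0.015 counts); 1.2 = leaning fully back, away from the mat, clamp open, where it stays (over 0.95 counts). In between, the arm's weight makes it fall shut, to about 0 (not locked). A few N at the knob move it; the last 0.15 rad to locked need a firmer push
- handle_axis (a point): point on the handle's hinge axis, which runs along press y, at press x = 131, y = 0, z = 76 mm; axes as the press's. The knob centre is at press x = 131 + 90 sin h, z = 76 + 90 cos h (mm): rising h swings it towards press +x
- knob (a point): centre of the red ball knob, 26 mm diameter, at the end of the handle; the stem below it is 15 mm thick. Can be pinched from above across press y and led round its arc, turning between the fingers (166 mm above the bench when upright, 109 mm when open)
- pressure_bar: rubber-faced aluminium bar, 190 mm along press y, 36 mm wide, 15 mm thick, sprung under the end of the clamp arm; locked down, it lies across the middle of all three outlines and presses with several N. Origin at the centre of its underside. Clamp open: arm and bar stand upright over press x = 85 to 150 mm, up to 185 mm high
- bench_pad: light blue bench pad with white border, 260 (its x) x 220 (its y) mm, a thin sheet with no step, on which the chips start; left or right of the press. Origin at its centre, on the bench
- cure_mat: dark green curing mat with yellow border, 260 (its x) x 220 (its y) mm, a thin sheet with no step; on the other side of the press. Origin at its centre, on the bench
- petri_1: closed agar plate, 90 mm across, 16 mm high, leave alone; origin centre of underside
- petri_2: closed agar plate, 90 mm across, 16 mm high, leave alone; origin centre of underside
- marker: grey marker pen with black cap, 110 x 12 x 12 mm, lying behind the clamp, leave alone; origin under its middle, x along it
- media_bottle: amber bottle, 60 mm across, 140 mm tall, black cap, standing behind the work, leave alone; origin centre of underside
- flask: glass conical flask, 84 mm across the foot, 135 mm tall with foil cap, behind the work, leave alone; origin centre of underside
- tip_box: blue pipette-tip box with clear lid, 85 x 120 x 91 mm, behind the work, leave alone; origin centre of underside
Not all that is in view belongs to the job. Leave any black or pink look-alike of the chip_green alone. What is shaped like the chip_red but pink is not meant.

How it is judged:
On the way, in this order (a step that is already met when the one before it is completed fails the run):
1. the clamp is opened (handle over 0.95 rad) (value of joint press_handle above 0.95 rad), for 0.1 s.
2. each chip lies in an outline (centre within 10 mm, lengthwise within 0.17 rad) and the clamp, locked past centre (handle under -0.015), presses on all of them, for 3 s (value of joint press_handle below -0.015 rad and (horizontal distance between chip_red and station_1 below 0.01 m or horizontal distance between chip_red and station_2 below 0.01 m or horizontal distance between chip_red and station_3 below 0.01 m) and angle between the x axis of each of chip_red, chip_blue, chip_green, chip_orange and the x axis of press, either way round below 0.17 rad and (horizontal distance between chip_blue and station_1 below 0.01 m or horizontal distance between chip_blue and station_2 below 0.01 m or horizontal distance between chip_blue and station_3 below 0.01 m) and (horizontal distance between chip_green and station_1 below 0.01 m or horizontal distance between chip_green and station_2 below 0.01 m or horizontal distance between chip_green and station_3 below 0.01 m) and (horizontal distance between chip_orange and station_1 below 0.01 m or horizontal distance between chip_orange and station_2 below 0.01 m or horizontal distance between chip_orange and station_3 below 0.01 m) and contact force between pressure_bar and chip_red above 0.5 N and contact force between pressure_bar and chip_blue above 0.5 N and contact force between pressure_bar and chip_green above 0.5 N and contact force between pressure_bar and chip_orange above 0.5 N), for 3 s.
3. the clamp is opened again (handle over 0.95 rad) (value of joint press_handle above 0.95 rad), for 0.1 s.
At the end, for the whole second after the job is handed in: Every chip present lies flat and at rest wholly on the green mat (centre within 93 mm of the mat's centre along its x and 97 mm along its y), and the clamp stands open (handle over 0.95 rad) (value of joint press_handle above 0.95 rad and x of chip_red in the frame of cure_mat between -0.093 and 0.093 m and y of chip_red in the frame of cure_mat between -0.097 and 0.097 m and height (world z) of each of chip_red, chip_blue, chip_green, chip_orange below 0.004 m and angle between each of chip_red, chip_blue, chip_green, chip_orange's own z axis and vertical below 0.1 rad and linear speed of each of chip_red, chip_blue, chip_green, chip_orange below 0.02 m/s and x of chip_blue in the frame of cure_mat between -0.093 and 0.093 m and y of chip_blue in the frame of cure_mat between -0.097 and 0.097 m and x of chip_green in the frame of cure_mat between -0.093 and 0.093 m and y of chip_green in the frame of cure_mat between -0.097 and 0.097 m and x of chip_orange in the frame of cure_mat between -0.093 and 0.093 m and y of chip_orange in the frame of cure_mat between -0.097 and 0.097 m); the robot touches nothing.
It fails at once if a chip is lifted off the bench (underside centre over 15 mm up) or tipped by more than 0.4 rad (height (world z) of any of chip_red, chip_blue, chip_green, chip_orange above 0.015 m or angle between any of chip_red, chip_blue, chip_green, chip_orange's own z axis and vertical above 0.4 rad).
It fails at once if another thing on the bench is shifted by more than 60 mm (distance of any of petri_1, petri_2, marker, media_bottle, flask, tip_box from where it was at the start of the episode above 0.06 m).
It fails at once if the bottle, flask or tip box is tipped (angle between any of media_bottle, flask, tip_box's own z axis and vertical above 0.5 rad).
Of chip_red, chip_blue, chip_green, chip_orange only 2 to 3 are there at a start; the rules pass over those that are not, and their reading is None.
At some moment in a run one of chip_red, chip_blue, chip_green, chip_orange may be knocked a few centimetres aside while the robot is not near it.
Once in a run the grip may slacken for a moment while it holds something.
It also fails if it takes over 210 s, if anything falls off the work surface, if the arm or the gripper's body presses on something with over 40 N, if the wrist force passes 120 N, or if a joint passes its speed limit or range.

## Working session

There is one attempt and no reset: what is moved stays moved. The work goes in short steps, Python scripts to look and compute and a shell command to move; the robot and the scene stay as the last step left them, time stands still between calls to the robot, and variables do not carry over. Pictures are saved under pics/ and viewed, at most 14 in all, crops included, and the job is handed in when it is done.

```bash
mkdir -p pics
cat > h.py <<'E'
import numpy as np, cv2
from cell import *
from scipy.spatial.transform import Rotation as R
def snap(n,f=None):
    d=get_image(n)
    if f: cv2.imwrite('pics/'+f,d['image'][:,:,::-1])
    return d
def rot(o):
    o=np.array(o,float)
    if o.shape==(3,3): return o
    return R.from_rotvec(o).as_matrix() if o.size==3 else R.from_quat(o).as_matrix()
def ray(d,u,v):
    K=np.array([[d['fx'],0,d['cx']],[0,d['fy'],d['cy']],[0,0,1.]])
    p=cv2.undistortPoints(np.array([[[u,v]]],float),K,np.array([d['k1'],0,0,0,0.]))[0,0]
    r=rot(d['orientation'])@np.array([p[0],p[1],1]); return np.array(d['position']),r
def onz(d,u,v,z=0.):
    p,r=ray(d,u,v); return (p+r*(z-p[2])/r[2])
def proj(d,P):
    Rm=rot(d['orientation']); K=np.array([[d['fx'],0,d['cx']],[0,d['fy'],d['cy']],[0,0,1.]])
    t=-Rm.T@np.array(d['position'])
    return cv2.projectPoints(np.array(P,float).reshape(-1,1,3),cv2.Rodrigues(Rm.T)[0],t,K,np.array([d['k1'],0,0,0,0.]))[0][:,0]
def tri(rays):
    A=np.zeros((3,3));b=np.zeros(3)
    for p,r in rays:
        r=r/np.linalg.norm(r);M=np.eye(3)-np.outer(r,r);A+=M;b+=M@p
    return np.linalg.solve(A,b)
E
python3 - <<'E'
from h import *
for n in('top','side'):
    d=snap(n,n+'0.png'); print(n,{k:np.round(v,4) for k,v in d.items() if k!='image'})
s=observe();print(s)
E
```

```text
top {'fx': np.float64(389.8367), 'fy': np.float64(389.8367), 'cx': np.float64(318.9602), 'cy': np.float64(199.6078), 'k1': np.float64(-0.0721), 'position': array([0.4611, 0.0856, 1.1026]), 'orientation': array([-2.1601,  2.2108, -0.1044])}
side {'fx': np.float64(385.8827), 'fy': np.float64(385.8827), 'cx': np.float64(321.4946), 'cy': np.float64(198.2694), 'k1': np.float64(-0.0474), 'position': array([-0.1182,  0.8259,  0.7715]), 'orientation': array([-0.8661,  2.3509, -1.2704])}
{'clock': 0.1, 'joints': array([ 1.20441046,  0.43515207,  0.02494719,  1.57398475, -0.01160095,
        1.13400104, -0.0751063 ]), 'dq': array([-0.00131277,  0.00076362,  0.0014732 , -0.00175246,  0.00031426,
        0.0006783 ,  0.00240077]), 'joint_efforts': array([ 4.50339096e-03, -6.69128251e+01,  9.88863744e-01, -3.15145361e+01,
       -6.03576796e-02,  3.74517264e-02,  9.82647862e-06]), 'position': array([ 0.16280826, -0.60295632,  0.22603217]), 'ee_rot': array([-3.11296139e+00, -4.12892785e-01,  4.68294603e-04]), 'force': array([ 1.46480076e-02,  5.84272941e-05, -1.66240505e-01]), 'ft_torque': array([-0.01983855,  0.03242614, -0.02033215]), 'gripper_force': 0.0, 'width': 0.996105388932261}
```

View pics/top0.png

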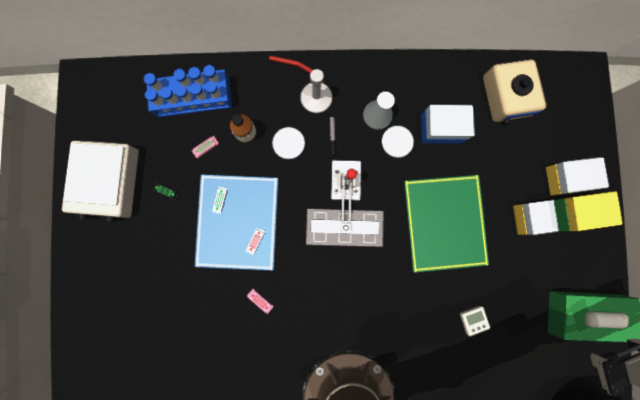

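View pics/side0.png

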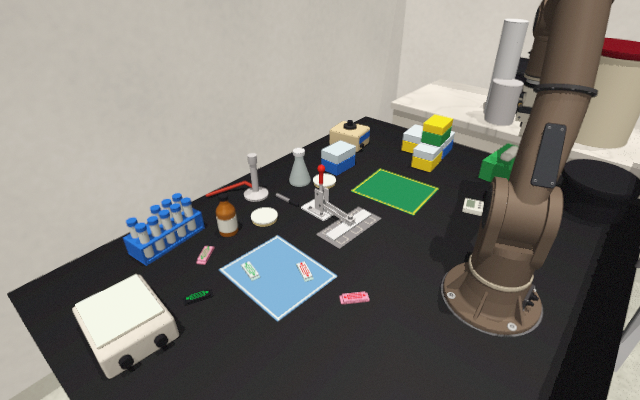

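Run:
```python
from h import *
dt=snap('top');ds=snap('side')
for l in['station_1','press','handle_axis','knob','pressure_bar','bench_pad','cure_mat','chip_red','chip_blue','chip_green','chip_orange','petri_1']:
  for n,d in(('top',dt),('side',ds)):
    for r in place_of(l,n)[:4]:
        u,v=r['point'][0]*640,r['point'][1]*400
        print(l,n,round(r['score'],2),round(u,1),round(v,1),np.round(onz(d,u,v),3)[:2])
```

```text
station_1 top 0.97 317.7 226.0 [0.477 0.075]
station_1 top 0.85 345.9 228.1 [ 0.469 -0.004]
station_1 top 0.83 371.7 227.6 [ 0.469 -0.077]
station_1 top 0.3 285.4 143.1 [0.717 0.163]
station_1 side 0.96 364.2 215.7 [ 0.467 -0.082]
station_1 side 0.77 335.4 233.2 [0.482 0.057]
station_1 side 0.6 349.2 224.9 [ 0.475 -0.007]
station_1 side 0.39 337.6 166.0 [ 0.758 -0.302]
press top 0.71 344.0 226.2 [0.475 0.001]
press side 0.64 348.5 228.8 [0.464 0.011]
handle_axis top 0.62 350.0 177.5 [ 0.613 -0.02 ]
handle_axis side 0.72 320.3 195.0 [ 0.667 -0.084]
handle_axis side 0.42 296.7 181.0 [ 0.804 -0.101]
knob top 0.57 350.6 170.9 [ 0.632 -0.022]
knob top 0.54 392.6 144.3 [ 0.707 -0.147]
pressure_bar top 0.79 343.1 227.4 [0.472 0.004]
pressure_bar top 0.62 439.9 130.1 [ 0.748 -0.288]
pressure_bar top 0.33 245.5 132.6 [0.751 0.277]
pressure_bar side 0.79 346.7 226.5 [0.476 0.005]
pressure_bar side 0.55 303.4 270.6 [0.444 0.249]
bench_pad side 0.85 273.5 273.4 [0.501 0.312]
cure_mat top 0.56 446.2 223.7 [ 0.475 -0.292]
cure_mat side 0.81 400.0 190.7 [ 0.458 -0.301]
chip_red top 0.75 259.5 299.6 [0.276 0.243]
chip_red top 0.57 253.3 241.3 [0.438 0.258]
chip_red side 0.63 353.4 298.1 [0.275 0.24 ]
chip_red side 0.5 303.4 268.2 [0.451 0.242]
chip_red side 0.17 228.7 230.9 [0.753 0.272]
chip_green top 0.75 163.5 192.2 [0.583 0.514]
chip_green top 0.7 203.8 147.2 [0.711 0.398]
chip_green top 0.62 219.3 198.6 [0.561 0.353]
chip_green top 0.26 283.6 145.4 [0.71  0.168]
chip_green side 0.74 198.0 295.0 [0.594 0.5  ]
chip_green side 0.66 205.3 253.8 [0.717 0.388]
chip_green side 0.52 253.5 272.2 [0.547 0.346]
chip_orange top 0.19 343.6 227.5 [0.471 0.002]
petri_1 top 0.64 285.2 145.8 [0.709 0.163]
petri_1 side 0.87 263.2 218.3 [0.719 0.152]
petri_1 side 0.69 326.1 186.2 [ 0.691 -0.146]
petri_1 side 0.34 228.5 232.4 [0.747 0.277]
```

The top view shows a green chip (219,200) and a red chip (256,241) on the pad. A pink look-alike is at (260,300), a black-green one at (165,190), and another at (204,147). The clamp is closed with its bar over the mat (345,228), and the red knob is at (351,174). Next I'll zoom in and measure the pixels.

Run:
```python
from h import *
d=snap('top'); im=d['image'][:,:,::-1]
a=cv2.resize(im[165:280,190:320],None,fx=6,fy=5.2,interpolation=cv2.INTER_CUBIC)[:600,:780]
cv2.imwrite('pics/crop1.png',cv2.resize(im[170:275,190:290],(560,588),interpolation=cv2.INTER_CUBIC))
cv2.imwrite('pics/crop2.png',cv2.resize(im[155:255,295:395],(600,600),interpolation=cv2.INTER_CUBIC))
def big(l,n):
    return trace(l,n)
for l in('bench_pad','cure_mat','chip_red','chip_green','press'):
    for t in trace(l,'top')[:4]:
        m=t['region'].astype(np.uint8); c=cv2.findContours(m,0,2)[0]; c=max(c,key=cv2.contourArea)
        P=np.array([onz(d,u,v,.01 if 'chip' in l else 0)[:2] for u,v in c[:,0]]).astype(np.float32)*1000
        print(l,round(t['score'],2),np.round(t['rect'][:2]*np.array([640,400])),cv2.minAreaRect(P))
# green mat/blue pad by colour
h=cv2.cvtColor(im,cv2.COLOR_BGR2HSV)
for nm,lo,hi,w in(('pad',(95,60,120),(115,200,255),(185,285,165,280)),('mat',(55,100,60),(85,255,200),(395,495,170,280))):
    m=cv2.inRange(h,lo,hi);k=np.zeros_like(m);k[w[2]:w[3],w[0]:w[1]]=m[w[2]:w[3],w[0]:w[1]]
    ys,xs=np.nonzero(k);P=np.array([onz(d,u,v)[:2] for u,v in zip(xs,ys)]).astype(np.float32)*1000
    print(nm,cv2.minAreaRect(P))
```

```text
bench_pad 0.94 [238. 221.] ((494.45098876953125, 305.8133544921875), (222.64584350585938, 262.1474914550781), 86.14295196533203)
bench_pad 0.47 [343. 227.] ((476.8122863769531, 56.115997314453125), (81.99610137939453, 39.4685173034668), 88.64253997802734)
cure_mat 0.91 [448. 228.] ((478.123291015625, -292.1241149902344), (261.9110107421875, 219.6405029296875), 3.8376593589782715)
chip_red 0.58 [256. 242.] ((439.873291015625, 251.02902221679688), (25.056367874145508, 73.19088745117188), 62.439693450927734)
chip_red 0.57 [262. 301.] ((273.9278869628906, 239.29376220703125), (71.6310806274414, 27.94769287109375), 48.0151481628418)
chip_green 0.84 [220. 200.] ((557.5989990234375, 350.7079772949219), (27.637479782104492, 73.65267944335938), 75.66665649414062)
chip_green 0.65 [205. 148.] ((710.260009765625, 394.1028137207031), (28.591320037841797, 73.44151306152344), 32.95634460449219)
chip_green 0.6 [287. 144.] ((718.0195922851562, 154.46463012695312), (85.74376678466797, 84.32073211669922), 25.37114906311035)
chip_green 0.59 [166. 192.] ((586.8012084960938, 504.3073425292969), (75.73097229003906, 27.938369750976562), 64.30905151367188)
press 0.87 [345. 202.] ((473.2798767089844, 0.5045928955078125), (219.6393585205078, 106.89818572998047), 87.37515258789062)
press 0.53 [449. 125.] ((766.9521484375, -312.1248779296875), (152.56387329101562, 115.94781494140625), 87.05972290039062)
pad ((494.71038818359375, 305.8724365234375), (222.9677276611328, 262.48101806640625), 86.20577239990234)
mat ((477.6764831542969, -292.7312316894531), (263.6147155761719, 222.99099731445312), 3.383542776107788)
```

View pics/crop1.png

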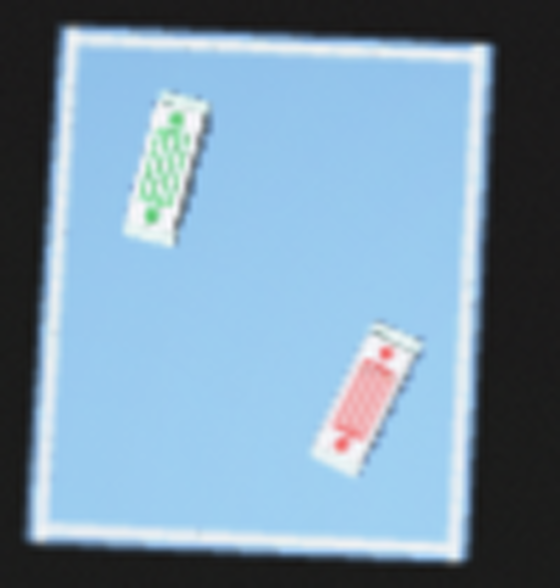

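View pics/crop2.png

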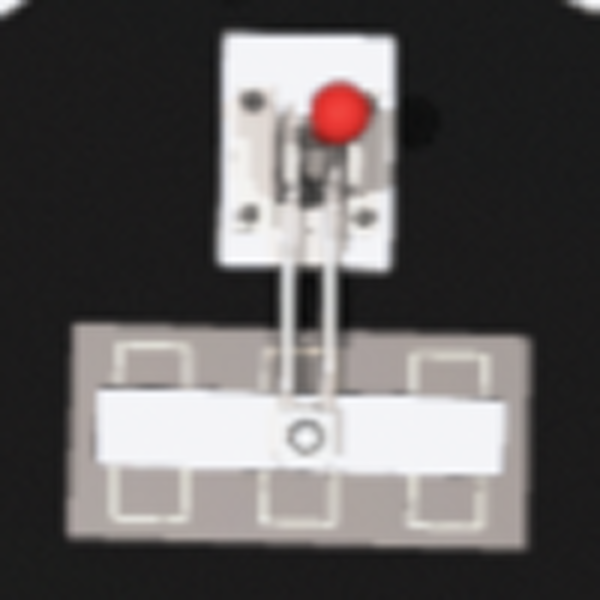

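Run:
```python
from h import *
d=snap('top');s=snap('side')
f=lambda c:onz(d,(c[0]+.5)/6-.5+295,(c[1]+.5)/6-.5+155)[:2]
C=np.array([f(c) for c in[(72,325),(530,338),(526,549),(66,537)]])
print(np.round(C,4),C.mean(0))
ey=C[0]+C[3]-C[1]-C[2];ey/=np.linalg.norm(ey)
ex=C[0]+C[1]-C[2]-C[3];ex/=np.linalg.norm(ex)
print('yaw',np.degrees(np.arctan2(-ey[0],ey[1])),np.degrees(np.arctan2(ex[1],ex[0])),np.linalg.norm(C[0]-C[1]),np.linalg.norm(C[0]-C[3]))
def red(d,box):
    h=cv2.cvtColor(d['image'],cv2.COLOR_RGB2HSV);m=cv2.inRange(h,(0,170,90),(8,255,255))|cv2.inRange(h,(173,170,90),(180,255,255))
    k=np.zeros_like(m);x0,x1,y0,y1=box;k[y0:y1,x0:x1]=m[y0:y1,x0:x1];ys,xs=np.nonzero(k)
    print(len(xs),xs.min(),xs.max(),ys.min(),ys.max()); return (xs.min()+xs.max())/2,(ys.min()+ys.max())/2
t=red(d,(335,365,160,190));q=red(s,(310,330,160,180));print(t,q)
print('knob',tri([ray(d,*t),ray(s,*q)]),onz(d,*t,.165),onz(s,*q,.165))
print(np.round(proj(d,[C.mean(0).tolist()+[0]]),1))
```

```text
[[ 0.5267  0.1057]
 [ 0.5155 -0.111 ]
 [ 0.4162 -0.1056]
 [ 0.4272  0.1106]] [ 4.71423701e-01 -6.29591919e-05]
yaw -2.942517085032769 -2.9827042673079434 0.2169689178971653 0.09961183334109548
62 347 355 170 178
79 317 324 164 179
(np.float64(351.0), np.float64(174.0)) (np.float64(320.5), np.float64(171.5))
knob [ 0.60021769 -0.00796855  0.15601139] [ 0.59900278 -0.00699519  0.165     ] [0.58961332 0.00413286 0.165     ]
[[344.4 227.4]]
```

```bash
cat >> h.py <<'E'
O=np.array([.4714,0.]);YAW=np.radians(-2.96);ex=np.array([np.cos(YAW),np.sin(YAW)]);ey=np.array([-ex[1],ex[0]])
def W2P(p): q=np.array(p[:2])-O; return np.array([q@ex,q@ey])*1000
def P2W(x,y): return O+(x*ex+y*ey)/1000
def st(target=None,yaw=None):
    s=observe();M=rot(s['ee_rot']);p=W2P(s['position']);y=np.degrees(np.arctan2(M[1,0],M[0,0])-YAW)
    print('t %.2f press xy %.1f %.1f z %.1f yaw_rel %.2f tilt %.2f F'%(s['clock'],*p,s['position'][2]*1000,y,np.degrees(np.arccos(-M[2,2]))),np.round(s['force'],1),'w %.3f gf %.1f'%(s['width'],s['gripper_force']))
    if target is not None:
        w=np.append(P2W(*target[:2]),target[2]/1000); d=M.T@(w-s['position'])/.02
        print('  tool-axes units of 20mm',np.round(d,2))
    if yaw is not None:
        a=(y-yaw+90)%180-90; print('  turn z units of 4deg',round(a/4,2))
E
python3 -m handwheel '[[0,0,0,0,0,0.9],[0,0,0,0,0,0.9],[0,0,0,0,0,0.9],[0,0,0,0,0,0.9],[0,0,0,0,0,0.9],[0,0,0,0,0,0],[0,0,0,0,0,0]]' 0.7 20
python3 -c "
from h import *
st((131,0,230),0)"
```

```text
clock: 2.38
position: [0.163, -0.6034, 0.2268]
ee_rot: [3.141, -0.076, -0.0]
force: [-0.2, 0.8, -0.0]
width: 0.701
gripper_force: 0.0
t 2.38 press xy -276.8 -618.5 z 226.8 yaw_rel 0.19 tilt 0.01 F [-0.2  0.8 -0. ] w 0.701 gf 0.0
  tool-axes units of 20mm [ 20.49 -30.86  -0.17]
  turn z units of 4deg 0.05
```

```bash
python3 -m handwheel '[[0.6,-0.95,0,0,0,0.05],[0.6,-0.95,0,0,0,0],[0.6,-0.95,0,0,0,0],[0.6,-0.95,0,0,0,0],[0.6,-0.95,0,0,0,0],[0.6,-0.95,0,0,0,0],[0.6,-0.95,0,0,0,0],[0.6,-0.95,0,0,0,0]]' >/dev/null
python3 -m handwheel '[[0.6,-0.95,0,0,0,0],[0.6,-0.95,0,0,0,0],[0.6,-0.95,0,0,0,0],[0.6,-0.95,0,0,0,0],[0.6,-0.95,0,0,0,0],[0.6,-0.95,0,0,0,0],[0.6,-0.95,0,0,0,0],[0.6,-0.95,0,0,0,0]]' >/dev/null
python3 -m handwheel '[[0.7,-0.95,0,0,0,0],[0.7,-0.95,0,0,0,0],[0.7,-0.95,0,0,0,0],[0.7,-0.95,0,0,0,0],[0.7,-0.95,0,0,0,0],[0.7,-0.95,0,0,0,0],[0.7,-0.95,0,0,0,0],[0.7,-0.95,0,0,0,0]]' >/dev/null
python3 -m handwheel '[[0.7,-0.95,0,0,0,0],[0.7,-0.95,0,0,0,0],[0.7,-0.95,0,0,0,0],[0.7,-0.95,0,0,0,0],[0.7,-0.95,0,0,0,0],[0.7,-0.95,0,0,0,0],[0.6,-0.95,0,0,0,0],[0.6,-0.95,0,0,0,0]]' 
python3 -c "
from h import *
st((131,0,230),0)"
```

```text
clock: 5.05
position: [0.6077, -0.0176, 0.2267]
ee_rot: [3.14, -0.081, 0.0]
force: [0.7, -0.2, -0.5]
width: 0.701
gripper_force: 0.0
t 5.05 press xy 137.1 -10.5 z 226.7 yaw_rel -0.00 tilt 0.01 F [ 0.7 -0.2 -0.5] w 0.701 gf 0.0
  tool-axes units of 20mm [-0.3  -0.53 -0.16]
  turn z units of 4deg -0.0
```

```bash
python3 -m handwheel '[[-0.3,-0.5,0,0,0,0],[-0.1,0,0,0,0,0],[0,0,0.8,0,0,0],[0,0,0.8,0,0,0],[0,0,0.8,0,0,0],[0,0,0.8,0,0,0],[0,0,0.8,0,0,0],[0,0,0,0,0,0]]' 0.7
python3 -c "
from h import *
st((130,0,147),0);t=snap('top')
print(proj(t,[list(P2W(131,0))+[.166]]));snap('side','s1.png')
im=cv2.imread('pics/s1.png');cv2.imwrite('pics/s1c.png',cv2.resize(im[120:260,260:400],(560,560)))"
```

```text
clock: 5.72
position: [0.597, -0.0099, 0.1439]
ee_rot: [3.139, -0.085, -0.008]
force: [-1.3, 0.3, -0.8]
width: 0.701
gripper_force: 0.0
t 5.72 press xy 125.9 -3.4 z 143.9 yaw_rel -0.14 tilt 0.30 F [-1.3  0.3 -0.8] w 0.701 gf 0.0
  tool-axes units of 20mm [ 0.2  -0.17 -0.16]
  turn z units of 4deg -0.04
[[350.90265748 172.62748509]]
```

View pics/s1c.png

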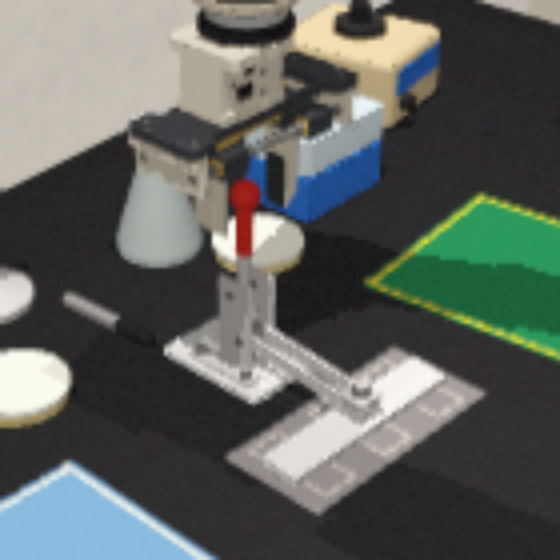

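The fingers straddle the knob at crop (243,195), which is level with the pads. I'll centre and close.

```bash
python3 -c "
from h import *
st((130,0,147),0)"; python3 -m handwheel '[[0,0,0,0,0,0],[0,0,0,0,0,0]]' >/dev/null
python3 -c "
from h import *
st((130,0,147),0)"
```

```text
t 5.82 press xy 127.8 -2.6 z 146.9 yaw_rel -0.15 tilt 0.07 F [ 0.2 -0.2  0. ] w 0.704 gf 0.0
  tool-axes units of 20mm [ 0.11 -0.13 -0.01]
  turn z units of 4deg -0.04
t 5.98 press xy 129.1 -1.7 z 148.0 yaw_rel -0.14 tilt 0.11 F [-0.4 -1.2 -0.5] w 0.695 gf 0.0
  tool-axes units of 20mm [ 0.05 -0.08  0.05]
  turn z units of 4deg -0.03
```

```bash
python3 -m handwheel '[[0.05,-0.06,0,0,0,0],[0,0,0,0,0,0],[0,0,0,0,0,0],[0,0,0,0,0,0],[0,0,0,0,0,0],[0,0,0,0,0,0],[0,0,0,0,0,0],[0,0,0,0,0,0]]' 0 30
python3 -c "
from h import *
st((131,0,147),0)"
```

```text
clock: 6.65
position: [0.6006, -0.0087, 0.1467]
ee_rot: [3.138, -0.087, -0.0]
force: [-1.1, -4.6, 0.4]
width: 0.266
gripper_force: 30.0
t 6.65 press xy 129.5 -2.0 z 146.7 yaw_rel -0.21 tilt 0.11 F [-1.1 -4.6  0.4] w 0.266 gf 30.0
  tool-axes units of 20mm [ 0.08 -0.1  -0.02]
  turn z units of 4deg -0.05
```

```bash
python3 -m handwheel '[[0.22,0,0.01,0,0,0],[0.22,0,0.01,0,0,0],[0.22,0,0.03,0,0,0],[0.22,0,0.04,0,0,0],[0.22,0,0.05,0,0,0],[0.22,0,0.06,0,0,0],[0.21,0,0.07,0,0,0],[0.21,0,0.08,0,0,0]]'
python3 -m handwheel '[[0.2,0,0.09,0,0,0],[0.2,0,0.1,0,0,0],[0.19,0,0.12,0,0,0],[0.19,0,0.12,0,0,0],[0.18,0,0.13,0,0,0],[0.18,0,0.14,0,0,0],[0.17,0,0.15,0,0,0],[0.16,0,0.16,0,0,0]]'
python3 -c "
from h import *
st((131+90*np.sin(.8),0,57+90*np.cos(.8)),0)"
```

```text
clock: 7.32
position: [0.6355, -0.0106, 0.1403]
ee_rot: [3.138, -0.087, 0.0]
force: [-2.5, -4.9, 8.1]
width: 0.265
gripper_force: 30.0
clock: 7.98
position: [0.6663, -0.0122, 0.1208]
ee_rot: [3.139, -0.087, 0.005]
force: [1.2, -5.0, 8.4]
width: 0.264
gripper_force: 30.0
t 7.98 press xy 195.3 -2.1 z 120.8 yaw_rel -0.22 tilt 0.20 F [ 1.2 -5.   8.4] w 0.264 gf 30.0
  tool-axes units of 20mm [ 0.01 -0.11  0.06]
  turn z units of 4deg -0.05
```

```bash
python3 -m handwheel '[[0.15,0,0.17,0,0,0],[0.15,0,0.17,0,0,0],[0.14,0,0.18,0,0,0],[0.13,0,0.18,0,0,0],[0.12,0,0.19,0,0,0],[0.11,0,0.2,0,0,0],[0.1,0,0.2,0,0,0],[0.09,0,0.2,0,0,0]]'
python3 -m handwheel '[[0.03,0,0.07,0,0,0],[0,0,0,0,0,0],[0,0,0,0,0,0],[0,0,0,0,0,0]]'
python3 -c "
from h import *
st((131+90*np.sin(1.2),0,57+90*np.cos(1.2)),0)"
```

```text
clock: 8.65
position: [0.6869, -0.0133, 0.091]
ee_rot: [3.139, -0.087, 0.007]
force: [3.3, -4.7, 5.4]
width: 0.263
gripper_force: 30.0
clock: 8.98
position: [0.6877, -0.0134, 0.0892]
ee_rot: [3.139, -0.087, 0.008]
force: [6.2, -4.7, 2.2]
width: 0.266
gripper_force: 30.0
t 8.98 press xy 216.7 -2.2 z 89.2 yaw_rel -0.22 tilt 0.30 F [ 6.2 -4.7  2.2] w 0.266 gf 30.0
  tool-axes units of 20mm [-0.09 -0.11 -0.02]
  turn z units of 4deg -0.05
```

```bash
cat >> h.py <<'E'
def chips():
    d=snap('top')
    for l in('chip_red','chip_green'):
        for t in trace(l,'top')[:5]:
            m=t['region'].astype(np.uint8); c=max(cv2.findContours(m,0,2)[0],key=cv2.contourArea)
            P=np.array([onz(d,u,v,.01)[:2] for u,v in c[:,0]]).astype(np.float32)*1000
            (x,y),(w,h),a=cv2.minAreaRect(P); a=a+90 if h>w else a
            p=W2P((x/1000,y/1000)); r=(a-np.degrees(YAW)+90)%180-90
            col=d['image'][m>0].mean(0)
            print(l,'%.2f'%t['score'],'press',np.round(p,1),'rel yaw %.1f'%r,np.round([w,h]),np.round(col))
E
python3 -m handwheel '[[0,0,0,0,0,0],[0,0,0,0,0,0],[0,0,0,0,0,0],[0,0,0,0,0,0]]' 0.6 20 >/dev/null
python3 -m handwheel '[[0,0,-0.9,0,0,0],[0,0,-0.9,0,0,0],[0,0,-0.9,0,0,0],[0,0,-0.9,0,0,0],[0,0,-0.9,0,0,0],[0,0,-0.9,0,0,0],[0,0,-0.9,0,0,0],[0,0,-0.9,0,0,0]]'
python3 -c "
from h import *
chips();st((0,250,230))
t=snap('top','t2.png');im=cv2.imread('pics/t2.png');cv2.imwrite('pics/t2c.png',cv2.resize(im[100:260,280:440],(480,480)))"
```

```text
clock: 9.98
position: [0.6848, -0.011, 0.233]
ee_rot: [-3.14, 0.084, 0.001]
force: [-0.3, 0.1, 0.6]
width: 0.601
gripper_force: 0.0
chip_red 0.62 press [-208.6  231.2] rel yaw 52.4 [71. 26.] [237. 157. 177.]
chip_red 0.33 press [0.9 1.7] rel yaw 89.9 [213. 100.] [169. 160. 157.]
chip_red 0.25 press [ 117.6 -373.8] rel yaw 18.6 [91. 38.] [107. 167.  93.]
chip_green 0.81 press [ 67.6 354.8] rel yaw -11.4 [25. 72.] [208. 235. 221.]
chip_green 0.63 press [218.9 405. ] rel yaw -54.1 [29. 76.] [201. 166. 164.]
chip_green 0.56 press [ 88.7 510.1] rel yaw 70.3 [76. 26.] [45. 84. 53.]
chip_green 0.47 press [278.4 299.1] rel yaw 46.7 [90. 63.] [100.  70.  50.]
t 10.13 press xy 214.7 0.1 z 233.7 yaw_rel -0.11 tilt 0.15 F [-0.3  0.1 -1. ] w 0.599 gf 0.0
  tool-axes units of 20mm [-10.76 -12.47   0.16]
```

View pics/t2.png

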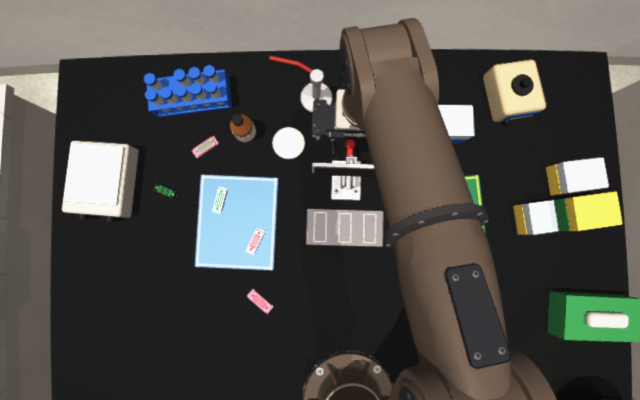

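The clamp is open: bar at (343,166), knob at (350,148), and all three outlines are clear. Both chips are unmoved. I'll go to red first.

```bash
python3 -m handwheel '[[-1,-0.95,0,0,0,0],[-1,-0.95,0,0,0,0],[-1,-0.95,0,0,0,0],[-1,-0.95,0,0,0,0],[-1,-0.95,0,0,0,0],[-1,-0.95,0,0,0,0],[-1,-0.95,0,0,0,0],[-1,-0.95,0,0,0,0]]' 0.6 >/dev/null
python3 -m handwheel '[[-1,-0.95,0.3,0,0,0],[-1,-0.95,0.5,0,0,0],[-1,-0.95,0.7,0,0,0],[-1,-0.95,0.8,0,0,0],[-0.9,-0.95,0.8,0,0,0],[0,0,0.8,0,0,0.9],[0,0,0.8,0,0,0.9],[0,0,0.8,0,0,0.9]]' >/dev/null
python3 -m handwheel '[[0,0,0.5,0,0,0.9],[0,0,0.3,0,0,0.9],[0,0,0,0,0,0.9],[0,0,0,0,0,0.8],[0,0,0,0,0,0],[0,0,0,0,0,0],[0,0,0,0,0,0]]' >/dev/null
python3 -c "
from h import *
chips();st((-44.4,249,100),-24.6)"
```

```text
chip_red 0.60 press [-17.8 236.7] rel yaw 77.7 [23. 16.] [120. 119. 116.]
chip_green 0.79 press [ 88.4 509.3] rel yaw 68.9 [74. 25.] [42. 80. 50.]
chip_green 0.68 press [ 77.2 352.5] rel yaw -11.4 [24. 49.] [191. 224. 204.]
chip_green 0.55 press [219.5 405.4] rel yaw -54.1 [27. 71.] [192. 161. 157.]
t 12.25 press xy -43.5 247.1 z 106.2 yaw_rel -24.88 tilt 0.02 F [-0.   0.4  0.3] w 0.599 gf 0.0
  tool-axes units of 20mm [-0.08 -0.07  0.31]
  turn z units of 4deg -0.07
```

```bash
python3 -m handwheel '[[-0.08,-0.07,0.9,0,0,-0.07],[0,0,0.9,0,0,0],[0,0,0.9,0,0,0],[0,0,0.9,0,0,0],[0,0,0.8,0,0,0],[0,0,0.5,0,0,0],[0,0,0,0,0,0],[0,0,0,0,0,0]]' >/dev/null
python3 -c "
from h import *
snap('side','s3.png');im=cv2.imread('pics/s3.png');cv2.imwrite('pics/s3c.png',cv2.resize(im[180:330,210:410],(640,480)))
st((-44.4,249,3.5),-24.6)"
```

```text
t 12.97 press xy -44.0 249.3 z 8.8 yaw_rel -24.65 tilt 0.02 F [-0.5  0.2  1.4] w 0.602 gf 0.0
  tool-axes units of 20mm [-0.01  0.02  0.26]
  turn z units of 4deg -0.01
```

View pics/s3c.png

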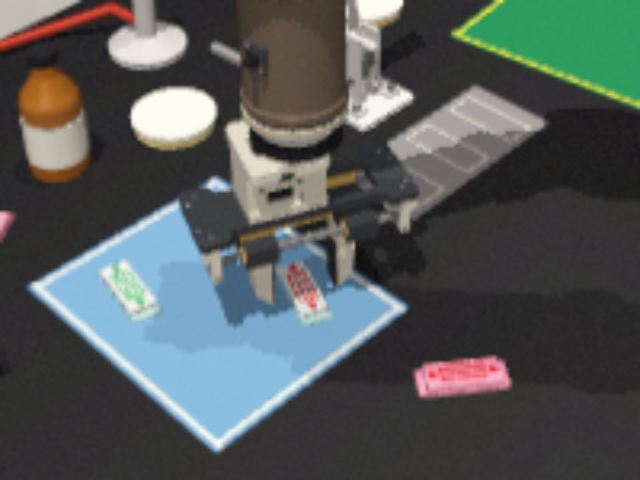

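The red chip sits between the fingers at crop (305,290). I'll lower a little and close gently.

```bash
python3 -m handwheel '[[0,0,0.26,0,0,0],[0,0,0,0,0,0],[0,0,0,0,0,0],[0,0,0,0,0,0],[0,0,0,0,0,0],[0,0,0,0,0,0],[0,0,0,0,0,0],[0,0,0,0,0,0]]' 0.2 12
python3 -m handwheel '[[0,0,0,0,0,0],[0,0,0,0,0,0]]' 0.2 12
python3 -c "
from h import *
st((0,-70,3.5),0)"
```

```text
clock: 13.63
position: [0.4402, 0.2512, 0.0034]
ee_rot: [-3.051, 0.75, -0.0]
force: [-1.3, 0.3, 4.9]
width: 0.278
gripper_force: 12.0
clock: 13.8
position: [0.4402, 0.2512, 0.0034]
ee_rot: [-3.051, 0.75, -0.0]
force: [-1.3, 0.6, 5.6]
width: 0.28
gripper_force: 12.0
t 13.80 press xy -44.1 249.2 z 3.4 yaw_rel -24.65 tilt 0.02 F [-1.3  0.6  5.6] w 0.280 gf 12.0
  tool-axes units of 20mm [ 8.660e+00  1.359e+01 -1.000e-02]
  turn z units of 4deg -6.16
```

```bash
python3 -m handwheel '[[0,0,0,0,0,-0.77],[0,0,0,0,0,-0.77],[0,0,0,0,0,-0.77],[0,0,0,0,0,-0.77],[0,0,0,0,0,-0.77],[0,0,0,0,0,-0.77],[0,0,0,0,0,-0.77],[0,0,0,0,0,-0.77]]' >/dev/null
python3 -m handwheel '[[0.1,0.3,0,0,0,0],[0.1,0.6,0,0,0,0],[0.1,0.7,0,0,0,0],[0.1,0.7,0,0,0,0],[0.1,0.7,0,0,0,0],[0.1,0.7,0,0,0,0],[0.1,0.7,0,0,0,0],[0.1,0.7,0,0,0,0]]'
python3 -m handwheel '[[0.1,0.7,0,0,0,0],[0.1,0.7,0,0,0,0],[0.1,0.7,0,0,0,0],[0.1,0.7,0,0,0,0],[0.1,0.7,0,0,0,0],[0.1,0.7,0,0,0,0],[0.1,0.7,0,0,0,0],[0.1,0.7,0,0,0,0]]'
python3 -c "
from h import *
st((0,-70,3.5),0)"
```

```text
clock: 15.13
position: [0.4508, 0.1469, 0.0031]
ee_rot: [3.14, -0.085, 0.0]
force: [-0.0, 1.7, 2.1]
width: 0.278
gripper_force: 12.0
clock: 15.8
position: [0.4606, 0.0343, 0.0031]
ee_rot: [3.14, -0.085, -0.0]
force: [-0.6, 1.7, 2.9]
width: 0.282
gripper_force: 12.0
t 15.80 press xy -12.5 33.7 z 3.1 yaw_rel -0.15 tilt 0.01 F [-0.6  1.7  2.9] w 0.282 gf 12.0
  tool-axes units of 20mm [ 0.64  5.18 -0.02]
  turn z units of 4deg -0.04
```

```bash
python3 -m handwheel '[[0.1,0.7,0,0,0,0],[0.1,0.7,0,0,0,0],[0.1,0.7,0,0,0,0],[0.1,0.7,0,0,0,0],[0.1,0.7,0,0,0,0],[0.1,0.7,0,0,0,0],[0,0.5,0,0,0,0],[0,0.3,0,0,0,0]]' >/dev/null
python3 -m handwheel '[[0,0,0,0,0,0],[0,0,0,0,0,0],[0,0,0,0,0,0]]' >/dev/null
python3 -c "
from h import *
chips();st((0,-71,3.5),0)"
```

```text
chip_red 0.48 press [-208.7  229.4] rel yaw 47.2 [72. 29.] [222. 143. 162.]
chip_green 0.74 press [169.2 -12.9] rel yaw -89.8 [219.  45.] [100.  97.  96.]
chip_green 0.71 press [ 68.1 354.3] rel yaw -11.4 [27. 72.] [195. 223. 210.]
chip_green 0.64 press [238.5 166.3] rel yaw -23.9 [83. 84.] [243. 244. 246.]
chip_green 0.60 press [219.4 405.8] rel yaw -53.1 [29. 76.] [190. 154. 153.]
chip_green 0.50 press [ 88.3 510.8] rel yaw 68.9 [77. 27.] [41. 76. 48.]
t 16.87 press xy -0.5 -64.6 z 3.1 yaw_rel 0.03 tilt 0.03 F [-0.5 -2.9  3.4] w 0.278 gf 12.0
  tool-axes units of 20mm [ 0.03  0.32 -0.02]
  turn z units of 4deg 0.01
```

```bash
python3 -m handwheel '[[0.03,0.32,0,0,0,0],[0,0,0,0,0,0],[0,0,0,0,0,0],[0,0,0,0,0,0]]' >/dev/null
python3 -m handwheel '[[0,0,0,0,0,0],[0,0,0,0,0,0],[0,0,0,0,0,0],[0,0,0,0,0,0]]' 0.6 >/dev/null
python3 -m handwheel '[[0,0,-0.5,0,0,0],[0,0,-0.9,0,0,0],[0,0,-0.9,0,0,0],[0,0,-0.9,0,0,0],[0,0,-0.9,0,0,0],[0,-0.9,-0.9,0,0,0],[0,-0.9,0,0,0,0],[0,-0.9,0,0,0,0]]'>/dev/null
python3 -m handwheel '[[0,-0.9,0,0,0,0],[0,-0.9,0,0,0,0],[0,-0.9,0,0,0,0],[0,-0.9,0,0,0,0],[0,-0.9,0,0,0,0],[0,-0.9,0,0,0,0],[0,-0.9,0,0,0,0],[0,-0.9,0,0,0,0]]'>/dev/null
python3 -m handwheel '[[0,-0.9,0,0,0,0],[0,-0.9,0,0,0,0],[0,-0.9,0,0,0,0],[0,-0.9,0,0,0,0],[0.5,-0.9,0,0,0,0],[0.9,-0.9,0,0,0,0],[0.9,-0.9,0,0,0,0],[0.9,-0.9,0,0,0,0]]'>/dev/null
python3 -c "
from h import *
chips();st((68,354.5,60),-11.4)"
```

```text
chip_red 0.73 press [  0.2 -68.4] rel yaw 1.1 [28. 73.] [173. 152. 146.]
chip_red 0.58 press [167.1 -14.6] rel yaw -88.3 [216.  37.] [100.  98.  96.]
chip_green 0.42 press [235.9 383.9] rel yaw 47.0 [17. 10.] [196. 160. 157.]
t 19.68 press xy 64.8 272.1 z 103.5 yaw_rel 0.05 tilt 0.06 F [-0.7 -1.   0.2] w 0.596 gf 0.0
  tool-axes units of 20mm [ 0.16 -4.12  2.18]
  turn z units of 4deg 2.86
```

```bash
python3 -m handwheel '[[0.16,-0.8,0,0,0,0],[0,-0.9,0,0,0,0],[0,-0.9,0,0,0,0],[0,-0.9,0,0,0,0],[0,-0.6,0,0,0,0.95],[0,0,0,0,0,0.95],[0,0,0,0,0,0.95],[0,0,0,0,0,0]]'>/dev/null
python3 -m handwheel '[[0,0,0.9,0,0,0],[0,0,0.9,0,0,0],[0,0,0,0,0,0],[0,0,0,0,0,0]]'>/dev/null
python3 -c "
from h import *
snap('side','s4.png');im=cv2.imread('pics/s4.png');cv2.imwrite('pics/s4c.png',cv2.resize(im[180:330,180:380],(640,480)))
st((68,354.5,3.3),-11.4)"
```

```text
t 20.73 press xy 67.4 352.1 z 67.7 yaw_rel -11.37 tilt 0.03 F [0.6 0.5 0.5] w 0.599 gf 0.0
  tool-axes units of 20mm [ 0.01 -0.12  3.22]
  turn z units of 4deg 0.01
```

View pics/s4c.png

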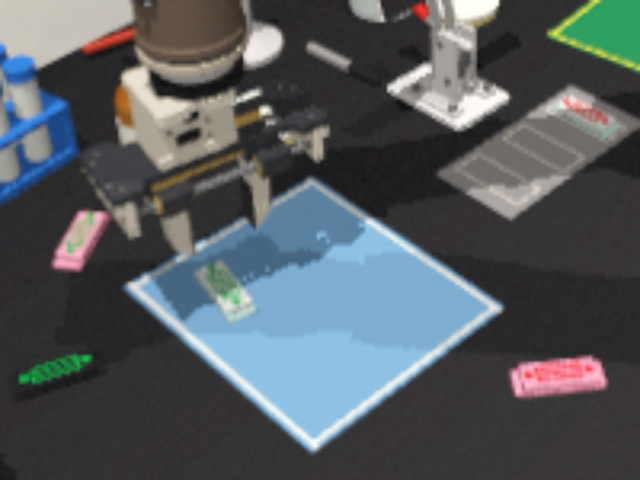

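The red chip is in the far outline and the green chip, at crop (225,290), lies under the gripper. The bottle is clear. I'll descend and grip.

```bash
python3 -m handwheel '[[0,-0.12,0.8,0,0,0],[0,0,0.8,0,0,0],[0,0,0.8,0,0,0],[0,0,0.55,0,0,0],[0,0,0.27,0,0,0],[0,0,0,0,0,0],[0,0,0,0,0,0],[0,0,0,0,0,0]]'
python3 -m handwheel '[[0,0,0,0,0,0],[0,0,0,0,0,0],[0,0,0,0,0,0],[0,0,0,0,0,0],[0,0,0,0,0,0],[0,0,0,0,0,0],[0,0,0,0,0,0],[0,0,0,0,0,0]]' 0.2 12
python3 -c "
from h import *
st((0,69,3.3),0)"
```

```text
clock: 21.4
position: [0.5583, 0.3515, 0.0038]
ee_rot: [-3.116, 0.393, -0.002]
force: [0.6, 0.2, -0.0]
width: 0.596
gripper_force: 0.0
clock: 22.07
position: [0.5578, 0.3511, 0.0028]
ee_rot: [3.117, -0.393, 0.0]
force: [-1.0, 0.0, 2.4]
width: 0.281
gripper_force: 12.0
t 22.07 press xy 68.1 355.1 z 2.8 yaw_rel -11.41 tilt 0.01 F [-1.   0.   2.4] w 0.281 gf 12.0
  tool-axes units of 20mm [-0.51 14.69 -0.02]
  turn z units of 4deg -2.85
```

```bash
python3 -m handwheel '[[0,0,0,0,0,-0.7],[0,0,0,0,0,-0.7],[0,0,0,0,0,-0.7],[0,0,0,0,0,-0.75],[-0.3,0.3,0,0,0,0],[-0.4,0.6,0,0,0,0],[-0.4,0.6,0,0,0,0],[-0.4,0.6,0,0,0,0]]' >/dev/null
python3 -m handwheel '[[-0.4,0.7,0,0,0,0],[-0.4,0.7,0,0,0,0],[-0.4,0.7,0,0,0,0],[-0.4,0.7,0,0,0,0],[-0.3,0.7,0,0,0,0],[0,0.7,0,0,0,0],[0,0.7,0,0,0,0],[0,0.7,0,0,0,0]]' >/dev/null
python3 -m handwheel '[[0,0.7,0,0,0,0],[0,0.7,0,0,0,0],[0,0.7,0,0,0,0],[0,0.7,0,0,0,0],[0,0.7,0,0,0,0],[0,0.7,0,0,0,0],[0,0.7,0,0,0,0],[0,0.5,0,0,0,0]]'
python3 -m handwheel '[[0,0.3,0,0,0,0],[0,0.2,0,0,0,0],[0,0,0,0,0,0],[0,0,0,0,0,0]]'
python3 -c "
from h import *
chips();st((0,68,3.3),0)"
```

```text
clock: 24.07
position: [0.4765, 0.091, 0.0027]
ee_rot: [3.14, -0.084, 0.001]
force: [-0.0, 0.9, -0.3]
width: 0.285
gripper_force: 12.0
clock: 24.4
position: [0.4758, 0.0827, 0.0027]
ee_rot: [3.14, -0.082, -0.0]
force: [-0.6, -2.3, 1.7]
width: 0.282
gripper_force: 12.0
chip_red 0.79 press [  0.5 -67.9] rel yaw -2.8 [28. 73.] [183. 160. 155.]
chip_red 0.61 press [-209.9  230.1] rel yaw 51.6 [74. 29.] [223. 144. 162.]
chip_green 0.55 press [ 88.  509.5] rel yaw 69.0 [77. 28.] [40. 74. 47.]
chip_green 0.51 press [219.9 405.7] rel yaw -54.1 [26. 71.] [194. 163. 158.]
t 24.55 press xy 0.0 83.3 z 2.7 yaw_rel 0.02 tilt 0.02 F [ 0.4 -1.7  3.5] w 0.284 gf 12.0
  tool-axes units of 20mm [-0.    0.77 -0.03]
  turn z units of 4deg 0.01
```

Then release, rise and move clear to check both placements.

```bash
python3 -m handwheel '[[0,0.4,0,0,0,0],[0,0.35,0,0,0,0],[0,0,0,0,0,0],[0,0,0,0,0,0],[0,0,0,0,0,0]]' >/dev/null
python3 -m handwheel '[[0,0,0,0,0,0],[0,0,0,0,0,0],[0,0,0,0,0,0],[0,0,0,0,0,0]]' 0.6 >/dev/null
python3 -m handwheel '[[0,0,-0.5,0,0,0],[0,0,-0.9,0,0,0],[0,0,-0.9,0,0,0],[0,0,-0.9,0,0,0],[0,0,-0.9,0,0,0],[0,-0.9,-0.9,0,0,0],[0,-0.9,-1,0,0,0],[0,-0.9,-1,0,0,0]]'>/dev/null
python3 -m handwheel '[[0,-0.9,-1,0,0,0],[0,-0.9,-1,0,0,0],[0,-0.9,-1,0,0,0],[0,-0.9,-1,0,0,0],[0,-0.9,0,0,0,0],[0,0,0,0,0,0],[0,0,0,0,0,0]]'>/dev/null
python3 -c "
from h import *
chips();st((215,-2,230),0)"
```

```text
chip_red 0.79 press [  0.2 -66.9] rel yaw 1.0 [25. 73.] [175. 153. 147.]
chip_green 0.78 press [ 87.6 510.3] rel yaw 68.2 [76. 28.] [42. 78. 49.]
chip_green 0.64 press [ 2.  70.6] rel yaw 1.5 [25. 73.] [183. 205. 190.]
chip_green 0.60 press [219.1 404.6] rel yaw -54.1 [24. 70.] [196. 167. 160.]
t 26.70 press xy -0.2 210.8 z 222.4 yaw_rel -0.06 tilt 0.08 F [-0.2 -0.1 -0.4] w 0.602 gf 0.0
  tool-axes units of 20mm [10.77 10.63 -0.38]
  turn z units of 4deg -0.02
```

```bash
python3 -m handwheel '[[0.9,0.89,-0.1,0,0,0],[0.9,0.89,-0.1,0,0,0],[0.9,0.89,-0.1,0,0,0],[0.9,0.89,0,0,0,0],[0.9,0.89,0,0,0,0],[0.9,0.89,0,0,0,0],[0.9,0.89,0,0,0,0],[0.9,0.89,0,0,0,0]]' >/dev/null
python3 -m handwheel '[[0.9,0.89,0,0,0,0],[0.9,0.89,0,0,0,0],[0.9,0.89,0,0,0,0],[0.9,0.84,0,0,0,0],[0,0,0,0,0,0],[0,0,0,0,0,0],[0,0,0,0,0,0]]' >/dev/null
python3 -c "
from h import *
st((215,-2,90),0)"
```

```text
t 27.95 press xy 215.2 -0.7 z 228.2 yaw_rel -0.04 tilt 0.09 F [-0.3  0.7  0.6] w 0.601 gf 0.0
  tool-axes units of 20mm [-0.    0.07  6.91]
  turn z units of 4deg -0.01
```

```bash
python3 -m handwheel '[[0,0.06,0.9,0,0,0],[0,0,0.9,0,0,0],[0,0,0.9,0,0,0],[0,0,0.9,0,0,0],[0,0,0.9,0,0,0],[0,0,0.9,0,0,0],[0,0,0.9,0,0,0],[0,0,0.6,0,0,0]]' >/dev/null
python3 -m handwheel '[[0,0,0,0,0,0],[0,0,0,0,0,0],[0,0,0,0,0,0]]' >/dev/null
python3 -c "
from h import *
st((215,-2,90),0)"
python3 -m handwheel '[[0,0,0,0,0,0],[0,0,0,0,0,0],[0,0,0,0,0,0],[0,0,0,0,0,0],[0,0,0,0,0,0],[0,0,0,0,0,0],[0,0,0,0,0,0],[0,0,0,0,0,0]]' 0 35
python3 -c "
from h import *
st((215,-2,90),0)"
```

```text
t 28.87 press xy 216.5 -1.3 z 92.0 yaw_rel 0.01 tilt 0.09 F [ 0.3 -0.1  0.5] w 0.601 gf 0.0
  tool-axes units of 20mm [-0.08  0.04  0.1 ]
  turn z units of 4deg 0.0
clock: 29.53
position: [0.6872, -0.0133, 0.0908]
ee_rot: [3.14, -0.082, 0.0]
force: [0.1, -1.5, 1.4]
width: 0.262
gripper_force: 35.0
t 29.53 press xy 216.2 -2.2 z 90.8 yaw_rel -0.03 tilt 0.03 F [ 0.1 -1.5  1.4] w 0.262 gf 35.0
  tool-axes units of 20mm [-0.06 -0.01  0.04]
  turn z units of 4deg -0.01
```

```bash
python3 -m handwheel '[[-0.03,0,-0.07,0,0,0],[-0.09,0,-0.2,0,0,0],[-0.1,0,-0.2,0,0,0],[-0.11,0,-0.2,0,0,0],[-0.12,0,-0.19,0,0,0],[-0.13,0,-0.18,0,0,0],[-0.14,0,-0.18,0,0,0],[-0.15,0,-0.17,0,0,0]]' 
python3 -m handwheel '[[-0.15,0,-0.17,0,0,0],[-0.16,0,-0.16,0,0,0],[-0.17,0,-0.15,0,0,0],[-0.18,0,-0.14,0,0,0],[-0.18,0,-0.13,0,0,0],[-0.19,0,-0.12,0,0,0],[-0.19,0,-0.12,0,0,0],[-0.2,0,-0.1,0,0,0]]'
python3 -c "
from h import *
st((131+90*np.sin(.4),-2,57+90*np.cos(.4)),0)"
```

```text
clock: 30.2
position: [0.6711, -0.0126, 0.1136]
ee_rot: [-3.14, 0.082, -0.001]
force: [23.3, -0.3, -48.2]
width: 0.255
gripper_force: 35.0
clock: 30.87
position: [0.641, -0.0105, 0.1409]
ee_rot: [3.14, -0.081, 0.001]
force: [1.3, 0.2, -0.2]
width: 0.006
gripper_force: 0.1
t 30.87 press xy 169.9 -1.8 z 140.9 yaw_rel -0.01 tilt 0.03 F [ 1.3  0.2 -0.2] w 0.006 gf 0.1
  tool-axes units of 20mm [-0.19  0.01  0.05]
  turn z units of 4deg -0.0
```

```bash
python3 -c "
from h import *
snap('side','s5.png');im=cv2.imread('pics/s5.png');cv2.imwrite('pics/s5c.png',cv2.resize(im[100:260,240:400],(600,600)))
t=snap('top');st()
h=cv2.cvtColor(t['image'],cv2.COLOR_RGB2HSV);m=cv2.inRange(h,(0,170,90),(8,255,255))|cv2.inRange(h,(173,170,90),(180,255,255));m[:,:335]=0;m[:,370:]=0;m[:120]=0;m[195:]=0
ys,xs=np.nonzero(m);print(len(xs),xs.min(),xs.max(),ys.min(),ys.max()) if len(xs) else 0"
```

```text
t 30.97 press xy 169.7 -1.7 z 140.9 yaw_rel -0.00 tilt 0.02 F [ 0.3  0.3 -0.4] w 0.003 gf 0.2
```

View pics/s5c.png

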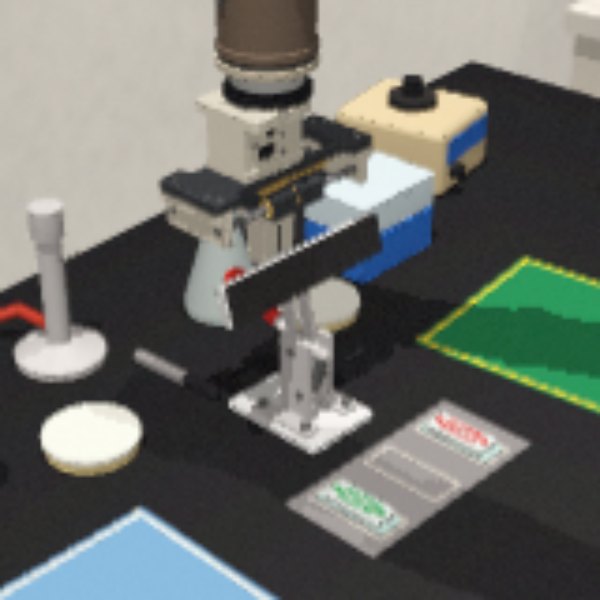

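```bash
python3 -c "
from h import *
t=snap('side')
for h in(1.25,1.2,1.1,1.0,.9,.8,.6): print(h,proj(t,[list(P2W(131+90*np.sin(h),-2))+[.076+.09*np.cos(h)]]).round(1))
h=cv2.cvtColor(t['image'],cv2.COLOR_RGB2HSV);m=cv2.inRange(h,(0,150,80),(8,255,255))|cv2.inRange(h,(173,150,80),(180,255,255))
m[:,:290]=0;m[:,330:]=0;m[:150]=0;m[210:]=0
print([ (np.round(c),s[:5]) for s,c in zip(*cv2.connectedComponentsWithStats(m)[2:])])
"
```

```text
1.25 [[302.4 176. ]]
1.2 [[302.7 175.1]]
1.1 [[303.3 173.4]]
1.0 [[304.2 171.8]]
0.9 [[305.2 170.5]]
0.8 [[306.4 169.3]]
0.6 [[309.2 167.6]]
[(array([320., 200.]), array([     0,      0,    640,    400, 255978], dtype=int32)), (array([302., 173.]), array([300, 172,   5,   3,   8], dtype=int32)), (array([312., 184.]), array([310, 182,   5,   5,  14], dtype=int32))]
```

The crop shows the clamp still open, with the knob behind the bar at crop (235,275). Both chips lie in their outlines. The knob slipped out of the grip, so I'll re-grip it and try in small steps while watching the force.

```bash
python3 -m handwheel '[[0,0,-0.5,0,0,0],[0.5,0,-0.5,0,0,0],[0.7,0,-0.2,0,0,0],[0.7,0,0,0,0,0],[0.4,0,0,0,0,0],[0,0,0,0,0,0],[0,0,0,0,0,0]]' 0.6 >/dev/null
python3 -c "
from h import *
st((215,-2,90),0)"
```

```text
t 31.60 press xy 215.9 -1.7 z 163.9 yaw_rel -0.01 tilt 0.05 F [-0.5 -0.4 -0.4] w 0.461 gf 0.0
  tool-axes units of 20mm [-0.04  0.02  3.7 ]
  turn z units of 4deg -0.0
```

```bash
python3 -m handwheel '[[0,0,0,0,0,0],[0,0,0.9,0,0,0],[0,0,0.9,0,0,0],[0,0,0.9,0,0,0],[0,0,0.8,0,0,0],[0,0,0.15,0,0,0],[0,0,0,0,0,0],[0,0,0,0,0,0]]' 0.6 >/dev/null
python3 -m handwheel '[[0,0,0,0,0,0],[0,0,0,0,0,0],[0,0,0,0,0,0],[0,0,0,0,0,0],[0,0,0,0,0,0],[0,0,0,0,0,0],[0,0,0,0,0,0]]' 0 45 >/dev/null
python3 -c "
from h import *
st((215,-2,90),0)"
python3 -m handwheel '[[-0.05,0,-0.1,0,0,0],[0,0,0,0,0,0]]'
python3 -m handwheel '[[-0.05,0,-0.1,0,0,0],[0,0,0,0,0,0]]'
python3 -m handwheel '[[-0.05,0,-0.1,0,0,0],[0,0,0,0,0,0]]'
```

```text
t 32.85 press xy 216.4 -2.2 z 91.5 yaw_rel -0.03 tilt 0.04 F [ 0.9 -1.1  1.8] w 0.261 gf 45.0
  tool-axes units of 20mm [-0.07 -0.01  0.08]
  turn z units of 4deg -0.01
clock: 33.02
position: [0.6866, -0.0133, 0.0933]
ee_rot: [3.14, -0.082, 0.002]
force: [5.4, -1.3, -5.0]
width: 0.261
gripper_force: 45.0
clock: 33.18
position: [0.686, -0.0133, 0.0949]
ee_rot: [3.14, -0.082, 0.002]
force: [8.1, -3.0, -11.6]
width: 0.264
gripper_force: 45.0
clock: 33.35
position: [0.6853, -0.0133, 0.0963]
ee_rot: [3.14, -0.082, 0.003]
force: [11.3, -1.1, -15.6]
width: 0.258
gripper_force: 45.0
```

```bash
python3 -m handwheel '[[-0.05,0,-0.1,0,0,0],[-0.05,0,-0.1,0,0,0],[0,0,0,0,0,0]]' 0 60
python3 -m handwheel '[[-0.05,0,-0.1,0,0,0],[-0.05,0,-0.1,0,0,0],[0,0,0,0,0,0]]'
python3 -m handwheel '[[-0.05,0,-0.1,0,0,0],[-0.05,0,-0.1,0,0,0],[0,0,0,0,0,0]]'
python3 -c "
from h import *
st()
snap('side','s6.png');im=cv2.imread('pics/s6.png');cv2.imwrite('pics/s6c.png',cv2.resize(im[130:230,260:360],(600,600),interpolation=cv2.INTER_CUBIC))"
```

```text
clock: 33.6
position: [0.684, -0.0132, 0.0992]
ee_rot: [-3.14, 0.082, -0.004]
force: [18.6, -1.3, -26.3]
width: 0.257
gripper_force: 60.0
clock: 33.85
position: [0.6826, -0.0132, 0.102]
ee_rot: [-3.14, 0.082, -0.005]
force: [23.7, -0.9, -38.9]
width: 0.26
gripper_force: 60.0
clock: 34.1
position: [0.6799, -0.013, 0.105]
ee_rot: [-3.14, 0.082, -0.003]
force: [24.9, -0.2, -42.9]
width: 0.256
gripper_force: 60.0
t 34.10 press xy 208.9 -2.2 z 105.0 yaw_rel -0.04 tilt 0.10 F [ 24.9  -0.2 -42.9] w 0.256 gf 60.0
```

View pics/s6c.png

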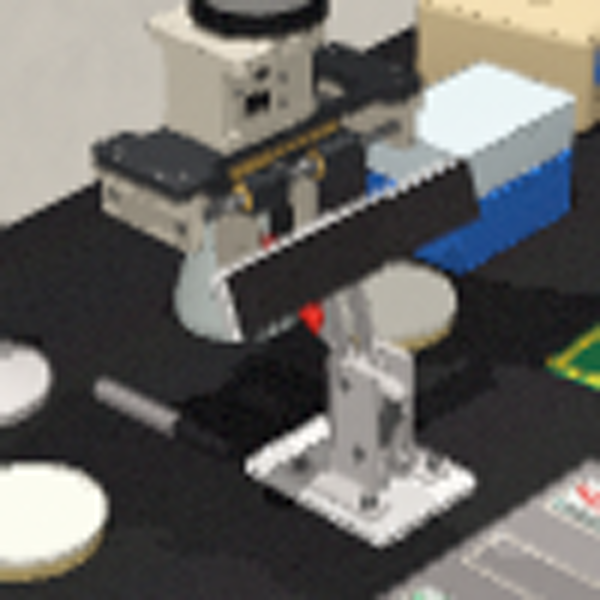

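```bash
python3 -c "
from h import *
def comp(im,nm):
    h=cv2.cvtColor(im,cv2.COLOR_BGR2HSV);m=cv2.inRange(h,(0,110,50),(8,255,255))|cv2.inRange(h,(173,110,50),(180,255,255))
    m[:,:290]=0;m[:,330:]=0;m[:150]=0;m[210:]=0
    print(nm,[ (np.round(c,1),s[:5]) for s,c in zip(*cv2.connectedComponentsWithStats(m)[2:])][1:])
comp(cv2.imread('pics/s5.png'),'open');comp(cv2.imread('pics/s6.png'),'now')
a=cv2.imread('pics/s5.png')[140:200,290:345].astype(int);b=cv2.imread('pics/s6.png')[140:200,290:345].astype(int)
d=abs(a-b).sum(2);ys,xs=np.nonzero(d>60);print(len(xs))
import sys
for r in range(20,60): print(140+r,''.join('#' if v>60 else '.' for v in d[r]))
st()
"
```

```text
open [(array([301.6, 172.6]), array([300, 172,   5,   3,   8], dtype=int32)), (array([311.8, 183.5]), array([310, 182,   5,   5,  15], dtype=int32))]
now [(array([304.5, 169.5]), array([304, 169,   2,   2,   2], dtype=int32)), (array([311.6, 182.3]), array([310, 180,   4,   6,  18], dtype=int32))]
1298
160 ##############.#####..##.####.....#########......##....
161 ###################...#######...#####.###........###...
162 ########.##########...#######.#####.###..........###...
163 ###.####.######.###...##.############............###...
164 ###.###############....#.##.#######...............##...
165 ###.###############...###..######.................##...
166 ###.#########.#####....###.####...................##...
167 ###.#.#######.#####..###.####..................####....
168 ###...################.####..................####......
169 ##....###########..#.####..................####........
170 ##....##########.######..................####..........
171 #..#.#########.######...................####...........
172 ......####.########....................###..#..........
173 ......###.##
[... 1001 characters left out ...]
..
190 ..............###..........####..#.....................
191 ...........######.##.......##.....#....................
192 .........####.###..........##.....#.................#..
193 ..........#.#.#.#.........###.......##.#...............
194 .......####...###.........#.#..........................
195 ......####................#.#....#####.................
196 ..###.####................##.......##..................
197 .##.#######...............##.........#.................
198 ..#####..#..#.............##.........#.................
199 ..####.#..............###.##.................#.........
t 34.15 press xy 209.0 -2.2 z 105.0 yaw_rel -0.04 tilt 0.09 F [ 23.9  -0.2 -43.3] w 0.256 gf 60.0
```

```bash
python3 -m handwheel '[[-0.06,0,-0.1,0,0,0],[-0.06,0,-0.1,0,0,0],[0,0,0,0,0,0]]' 0 60
python3 -m handwheel '[[-0.06,0,-0.1,0,0,0],[-0.06,0,-0.1,0,0,0],[0,0,0,0,0,0]]'
python3 -c "
from h import *
st()"
```

```text
clock: 34.4
position: [0.677, -0.0128, 0.1082]
ee_rot: [-3.14, 0.082, -0.0]
force: [25.6, -0.1, -46.0]
width: 0.255
gripper_force: 60.0
clock: 34.65
position: [0.6748, -0.0127, 0.1113]
ee_rot: [-3.14, 0.082, -0.0]
force: [29.7, -0.4, -56.3]
width: 0.258
gripper_force: 60.0
t 34.65 press xy 203.8 -2.2 z 111.3 yaw_rel -0.02 tilt 0.05 F [ 29.7  -0.4 -56.3] w 0.258 gf 60.0
```

```bash
python3 -c "
from h import *
s=snap('side','s7.png');t=snap('top','t7.png')
a=cv2.resize(cv2.imread('pics/s7.png')[130:230,260:360],(390,390),interpolation=cv2.INTER_CUBIC)
b=cv2.resize(cv2.imread('pics/t7.png')[120:220,295:395],(390,390),interpolation=cv2.INTER_CUBIC)
cv2.imwrite('pics/c7.png',np.hstack([a,b]))
st()"
```

```text
t 34.75 press xy 203.8 -2.2 z 111.1 yaw_rel -0.02 tilt 0.04 F [ 29.   -0.7 -54.8] w 0.255 gf 60.0
```

View pics/c7.png

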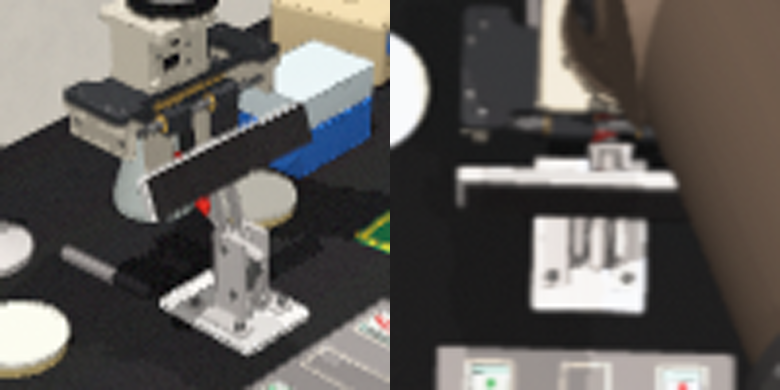

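```bash
python3 -c "
from h import *
A=cv2.imread('pics/t2.png',0);B=cv2.imread('pics/t7.png',0)
for r in range(156,176): print(r,A[r,316:340:4],B[r,316:340:4])
def comp(im,nm):
    h=cv2.cvtColor(im,cv2.COLOR_BGR2HSV);m=cv2.inRange(h,(0,110,50),(8,255,255))|cv2.inRange(h,(173,110,50),(180,255,255))
    m[:,:290]=0;m[:,330:]=0;m[:150]=0;m[210:]=0
    print(nm,[ (np.round(c,1),s[:5]) for s,c in zip(*cv2.connectedComponentsWithStats(m)[2:])][1:])
for n in('s3','s4','s5','s6','s7'): comp(cv2.imread('pics/%s.png'%n),n)
ref=cv2.imread('pics/s4.png',0)[150:192,296:342]
for n in('s3','s5','s6','s7'):
    a=cv2.imread('pics/%s.png'%n,0)[120:220,270:370]
    r=cv2.matchTemplate(a,ref,cv2.TM_CCOEFF_NORMED);print(n,cv2.minMaxLoc(r)[1::2],'ref (26,30)')
"
```

```text
156 [26 26 27 27 27 29] [40 30 26 26 25 16]
157 [25 25 25 26 29 29] [27 25 25 26 26 14]
158 [27 26 26 25 29 28] [25 25 26 26 27 15]
159 [26 26 26 27 41 43] [25 25 26 27 39 30]
160 [ 26  26  27  27  98 128] [ 26  26  26  26  97 117]
161 [ 28  27  27  26 160 238] [ 28  27  26  28 157 237]
162 [ 83  83  87  65 191 246] [ 94  83  85  65 188 246]
163 [207 214 218 170 215 238] [229 213 218 169 214 238]
164 [224 225 226 220 226 231] [241 224 226 220 224 230]
165 [220 220 221 223 224 228] [238 219 220 223 223 227]
166 [133 143 159 194 191 216] [152 142 157 193 190 215]
167 [ 60  66  75  99  97 114] [ 68  66  74  98  96 112]
168 [30 31 33 39 39 44] [33 31 32 39 40 44]
169 [25 26 25 24 26 26] [29 25 23 26 27 26]
170 [24 25 24 24 25 24] [26 24 24 23 25 23]
171 [24 23 24 24 25 24] [25 23 23 24 23 25]
172 [23 25 25 25 24 23] [27 23 24 24 24 24]
173 [25 23 25 24 24 25] [26 25 26 24 24 25]
174 [26 26 25 24 31 33] [27 25 25 24 31 32]
175 [ 26  26  26  24  90 109] [ 27  27  26  26  89 102]
s3 []
s4 [(array([311.1, 182.7]), array([309, 180,   5,   7,  23], dtype=int32))]
s5 [(array([301.6, 172.6]), array([300, 172,   5,   3,   8], dtype=int32)), (array([311.8, 183.5]), array([310, 182,   5,   5,  15], dtype=int32))]
s6 [(array([304.5, 169.5]), array([304, 169,   2,   2,   2], dtype=int32)), (array([311.6, 182.3]), array([310, 180,   4,   6,  18], dtype=int32))]
s7 [(array([305., 169.]), array([305, 169,   1,   1,   1], dtype=int32)), (array([311.6, 182.3]), array([310, 180,   4,   6,  18], dtype=int32))]
s3 (0.7237716317176819, (26, 30)) ref (26,30)
s5 (0.756803572177887, (28, 31)) ref (26,30)
s6 (0.8760284781455994, (26, 30)) ref (26,30)
s7 (0.8798151612281799, (26, 30)) ref (26,30)
```

```bash
python3 -m handwheel '[[0,0,0,0,0,0],[0,0,0,0,0,0],[0,0,0,0,0,0],[0,0,0,0,0,0]]' 0.6
cat >> h.py <<'E'
def knob():
    for n in('top','side'):
        d=snap(n,n+'_k.png');h=cv2.cvtColor(d['image'],cv2.COLOR_RGB2HSV);m=cv2.inRange(h,(0,110,50),(8,255,255))|cv2.inRange(h,(173,110,50),(180,255,255))
        x0,x1,y0,y1=(335,365,130,190) if n=='top' else (290,340,150,210)
        k=np.zeros_like(m);k[y0:y1,x0:x1]=m[y0:y1,x0:x1]
        print(n,[(np.round(c,1),s[:5]) for s,c in zip(*cv2.connectedComponentsWithStats(k)[2:])][1:])
        print({q:proj(d,[list(P2W(131+90*np.sin(q),-2))+[.076+.09*np.cos(q)]]).round(1).tolist()[0] for q in(1.2,1.0,.5,0)})
        if n=='side':
            ref=cv2.imread('pics/s4.png',0)[150:192,296:342];r=cv2.matchTemplate(cv2.imread('pics/side_k.png',0)[120:220,270:370],ref,cv2.TM_CCOEFF_NORMED);print('bar',cv2.minMaxLoc(r)[1::2])
E
python3 -c "
from h import *
st();knob()"
```

```text
clock: 35.08
position: [0.6735, -0.0118, 0.1181]
ee_rot: [-3.14, 0.081, -0.001]
force: [-0.1, -0.5, 0.1]
width: 0.5
gripper_force: 0.0
t 35.08 press xy 202.4 -1.3 z 118.1 yaw_rel 0.01 tilt 0.04 F [-0.1 -0.5  0.1] w 0.500 gf 0.0
top [(array([349., 149.]), array([348, 149,   3,   1,   3], dtype=int32)), (array([348.5, 154.4]), array([346, 154,   7,   2,  11], dtype=int32))]
{1.2: [350.2, 144.0], 1.0: [350.8, 145.8], 0.5: [351.6, 156.0], 0: [351.7, 172.7]}
side [(array([311.1, 182.7]), array([309, 180,   5,   7,  23], dtype=int32))]
{1.2: [302.7, 175.1], 1.0: [304.2, 171.8], 0.5: [310.8, 167.2], 0: [320.2, 168.5]}
bar (0.855280876159668, (26, 30))
```

```bash
python3 -m handwheel '[[0.3,0,0.5,0,0,0],[0.35,0,0.5,0,0,0],[0,0,0.4,0,0,0],[0,0,0,0,0,0],[0,0,0,0,0,0],[0,0,0,0,0,0]]' 0.6 >/dev/null
python3 -m handwheel '[[0,0,0,0,0,0],[0,0,0,0,0,0],[0,0,0,0,0,0],[0,0,0,0,0,0],[0,0,0,0,0,0],[0,0,0,0,0,0]]' 0.15 8 >/dev/null
python3 -c "
from h import *
st();print(observe()['ft_torque'])"
python3 -m handwheel '[[-0.1,0,-0.2,0,0,0],[0,0,0,0,0,0],[0,0,0,0,0,0]]' |grep -E 'pos|force'
python3 -m handwheel '[[-0.1,0,-0.2,0,0,0],[0,0,0,0,0,0],[0,0,0,0,0,0]]' |grep -E 'pos|force'
python3 -m handwheel '[[-0.1,0,-0.2,0,0,0],[0,0,0,0,0,0],[0,0,0,0,0,0]]' |grep -E 'pos|force'
python3 -c "
from h import *
st();print(observe()['ft_torque']);knob()"
```

```text
t 36.18 press xy 215.5 -2.2 z 89.5 yaw_rel -0.03 tilt 0.03 F [-0.4 -0.9  0.7] w 0.276 gf 8.0
[-0.35623688  0.06466478  0.0158446 ]
position: [0.6849, -0.0132, 0.0929]
force: [6.2, -0.9, -8.6]
gripper_force: 8.0
position: [0.6823, -0.0131, 0.0966]
force: [4.7, -0.7, -10.0]
gripper_force: 8.0
position: [0.6798, -0.0129, 0.1005]
force: [3.3, -1.9, -12.0]
gripper_force: 8.0
t 36.93 press xy 208.8 -2.2 z 100.5 yaw_rel -0.02 tilt 0.09 F [  3.3  -1.9 -12. ] w 0.274 gf 8.0
[-0.41679874 -0.55108147 -0.02454777]
top [(array([348., 148.]), array([347, 148,   3,   1,   3], dtype=int32)), (array([348.7, 153.7]), array([346, 152,   7,   4,  19], dtype=int32))]
{1.2: [350.2, 144.0], 1.0: [350.8, 145.8], 0.5: [351.6, 156.0], 0: [351.7, 172.7]}
side [(array([311.2, 182.6]), array([309, 180,   5,   7,  24], dtype=int32))]
{1.2: [302.7, 175.1], 1.0: [304.2, 171.8], 0.5: [310.8, 167.2], 0: [320.2, 168.5]}
bar (0.8683465719223022, (26, 30))
```

```bash
python3 -m handwheel '[[0,0,0,0,0,0],[0,0,0,0,0,0],[0,0,-0.9,0,0,0],[0,0,-0.9,0,0,0],[0,0,-0.9,0,0,0],[0.3,0,-0.9,0,0,0],[0.3,0,-0.9,0,0,0],[0.3,0,-0.9,0,0,0]]' 0.6 >/dev/null
python3 -m handwheel '[[0.5,0,0,0,0,0],[0.5,0,0,0,0,0],[0,0,0,0,0,0]]' 0 20 >/dev/null
python3 -c "
from h import *
st();d=snap('top','t8.png')
for (u,v) in((325,162),(325,167),(352,157),(335,160)):
  print(u,v,[W2P(onz(d,u,v,z)).round(0).tolist() for z in(.185,.16)])
s=snap('side','s8.png')
a=cv2.resize(cv2.imread('pics/s8.png')[135:225,270:360],(450,450),interpolation=cv2.INTER_CUBIC)
b=cv2.resize(cv2.imread('pics/t8.png')[130:200,310:380],(350,350),interpolation=cv2.INTER_CUBIC)
b=np.vstack([b,np.zeros((100,350,3),np.uint8)])
cv2.imwrite('pics/c8.png',np.hstack([a,b]))"
```

```text
t 37.95 press xy 249.0 -1.0 z 210.8 yaw_rel 0.01 tilt 0.18 F [-0.9  0.8 -0.6] w 0.433 gf 0.0
325 162 [[152.0, 64.0], [156.0, 63.0]]
325 167 [[140.0, 64.0], [144.0, 63.0]]
352 157 [[166.0, -0.0], [171.0, -2.0]]
335 160 [[157.0, 40.0], [162.0, 39.0]]
```

View pics/c8.png

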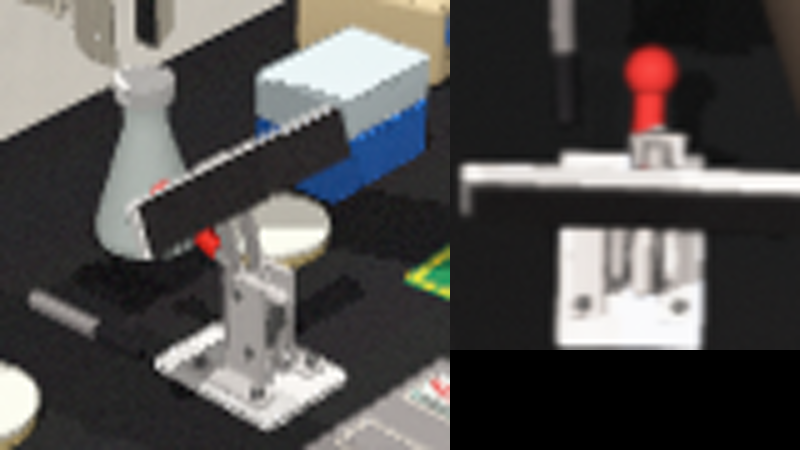

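The handle is at 1.2 (ball at top-crop (202,72), pixel (350,144)), and the arm leans back past vertical. Pulling the knob up doesn't move it, so I'll try nudging the arm end forward from behind with closed fingers.

```bash
python3 -m handwheel '[[0,0,0.8,0,0,0],[0,0,0.8,0,0,0],[0,0,0.8,0,0,0],[-0.7,0,0,0,0,0],[-0.7,0,0,0,0,0],[-0.7,0,0,0,0,0],[-0.7,0,0,0,0,0],[0,0,0,0,0,0]]' 0 20 >/dev/null
python3 -m handwheel '[[-0.3,0,0,0,0,0],[0,0,0,0,0,0]]' |grep -E 'pos|force'
python3 -m handwheel '[[-0.2,0,0,0,0,0],[0,0,0,0,0,0]]' |grep -E 'pos|force'
python3 -m handwheel '[[-0.2,0,0,0,0,0],[0,0,0,0,0,0]]' |grep -E 'pos|force'
python3 -m handwheel '[[-0.2,0,0,0,0,0],[0,0,0,0,0,0]]' |grep -E 'pos|force'
python3 -c "
from h import *
st();knob()"
```

```text
position: [0.6559, -0.0112, 0.1617]
force: [-0.3, -0.3, -0.9]
gripper_force: 0.0
position: [0.6523, -0.011, 0.1613]
force: [-0.4, 1.0, 0.7]
gripper_force: 0.0
position: [0.648, -0.0108, 0.1612]
force: [-0.5, 0.1, 0.1]
gripper_force: 0.0
position: [0.644, -0.0106, 0.1613]
force: [0.3, 0.2, 0.5]
gripper_force: 0.1
t 39.38 press xy 172.9 -1.7 z 161.3 yaw_rel -0.00 tilt 0.02 F [0.3 0.2 0.5] w 0.010 gf 0.1
top []
{1.2: [350.2, 144.0], 1.0: [350.8, 145.8], 0.5: [351.6, 156.0], 0: [351.7, 172.7]}
side [(array([311.1, 182.8]), array([309, 180,   5,   7,  22], dtype=int32))]
{1.2: [302.7, 175.1], 1.0: [304.2, 171.8], 0.5: [310.8, 167.2], 0: [320.2, 168.5]}
bar (0.8669302463531494, (26, 30))
```

```bash
for i in 1; do :; done
python3 -m handwheel '[[-0.2,0,0,0,0,0],[0,0,0,0,0,0]]' |grep -E 'pos|^force'
python3 -m handwheel '[[-0.15,0,0,0,0,0],[0,0,0,0,0,0]]' |grep -E 'pos|^force'
python3 -m handwheel '[[-0.15,0,0,0,0,0],[0,0,0,0,0,0]]' |grep -E 'pos|^force'
python3 -m handwheel '[[-0.15,0,0,0,0,0],[0,0,0,0,0,0]]' |grep -E 'pos|^force'
python3 -m handwheel '[[-0.15,0,0,0,0,0],[0,0,0,0,0,0]]' |grep -E 'pos|^force'
python3 -c "
from h import *
st();knob()"
```

```text
position: [0.6407, -0.0105, 0.1619]
force: [1.8, -0.4, 3.1]
position: [0.6382, -0.0104, 0.1624]
force: [1.9, -0.2, 4.6]
position: [0.6358, -0.0103, 0.163]
force: [2.8, -0.8, 7.3]
position: [0.6334, -0.0101, 0.1635]
force: [2.9, -0.7, 10.9]
position: [0.6309, -0.01, 0.1641]
force: [3.0, -1.6, 13.3]
t 40.32 press xy 159.8 -1.7 z 164.1 yaw_rel -0.03 tilt 0.38 F [ 3.  -1.6 13.3] w 0.002 gf 6.7
top []
{1.2: [350.2, 144.0], 1.0: [350.8, 145.8], 0.5: [351.6, 156.0], 0: [351.7, 172.7]}
side [(array([302.1, 172.5]), array([300, 171,   6,   4,  13], dtype=int32)), (array([312. , 183.7]), array([310, 182,   5,   5,  13], dtype=int32))]
{1.2: [302.7, 175.1], 1.0: [304.2, 171.8], 0.5: [310.8, 167.2], 0: [320.2, 168.5]}
bar (0.7696168422698975, (27, 32))
```

```bash
python3 -m handwheel '[[0.5,0,-0.1,0,0,0],[0.9,0,0,0,0,0],[0.4,0,0,0,0,0],[0,0,0.6,0,0,0],[0,0,0.6,0,0,0],[0,0,0,0,0,0],[0,0,0,0,0,0]]' |grep -E 'pos|^force'
python3 -m handwheel '[[-0.4,0,0,0,0,0],[-0.2,0,0,0,0,0],[0,0,0,0,0,0]]' |grep -E 'pos|^force'
python3 -m handwheel '[[-0.2,0,0,0,0,0],[0,0,0,0,0,0]]' |grep -E 'pos|^force'
python3 -m handwheel '[[-0.2,0,0,0,0,0],[0,0,0,0,0,0]]' |grep -E 'pos|^force'
python3 -m handwheel '[[-0.2,0,0,0,0,0],[0,0,0,0,0,0]]' |grep -E 'pos|^force'
python3 -m handwheel '[[-0.2,0,0,0,0,0],[0,0,0,0,0,0]]' |grep -E 'pos|^force'
python3 -c "
from h import *
st();knob()"
```

```text
position: [0.6625, -0.0118, 0.1374]
force: [0.3, -0.5, 0.2]
position: [0.6513, -0.0109, 0.1399]
force: [0.1, -0.5, 0.1]
position: [0.6481, -0.0109, 0.1399]
force: [0.1, 0.3, 1.8]
position: [0.644, -0.0107, 0.1395]
force: [0.8, 0.2, -0.3]
position: [0.6399, -0.0105, 0.1393]
force: [-1.2, -0.1, -0.3]
position: [0.6358, -0.0102, 0.1392]
force: [-0.3, -0.2, -0.7]
t 41.92 press xy 164.7 -1.7 z 139.2 yaw_rel -0.00 tilt 0.04 F [-0.3 -0.2 -0.7] w 0.005 gf 0.0
top []
{1.2: [350.2, 144.0], 1.0: [350.8, 145.8], 0.5: [351.6, 156.0], 0: [351.7, 172.7]}
side [(array([302.1, 172.8]), array([300, 171,   6,   5,  16], dtype=int32)), (array([312.3, 183.7]), array([311, 182,   4,   5,  12], dtype=int32))]
{1.2: [302.7, 175.1], 1.0: [304.2, 171.8], 0.5: [310.8, 167.2], 0: [320.2, 168.5]}
bar (0.7030918002128601, (28, 32))
```

```bash
python3 -m handwheel '[[-0.2,0,0,0,0,0],[-0.1,0,0,0,0,0],[0,0,0,0,0,0]]' |grep -E 'pos|^force'
python3 -m handwheel '[[-0.15,0,0,0,0,0],[0,0,0,0,0,0]]' |grep -E 'pos|^force'
python3 -m handwheel '[[-0.15,0,0,0,0,0],[0,0,0,0,0,0]]' |grep -E 'pos|^force'
python3 -m handwheel '[[-0.15,0,0,0,0,0],[0,0,0,0,0,0]]' |grep -E 'pos|^force'
python3 -m handwheel '[[-0.15,0,0,0,0,0],[0,0,0,0,0,0]]' |grep -E 'pos|^force'
python3 -c "
from h import *
st();knob()"
```

```text
position: [0.6299, -0.01, 0.1393]
force: [1.4, 0.4, 0.3]
position: [0.627, -0.0097, 0.1393]
force: [-0.9, -0.6, -0.4]
position: [0.624, -0.0096, 0.1393]
force: [-0.9, 0.3, -0.2]
position: [0.621, -0.0095, 0.1393]
force: [-0.0, -0.3, 0.3]
position: [0.618, -0.0093, 0.1393]
force: [0.8, -0.4, -0.3]
t 42.93 press xy 146.9 -1.7 z 139.3 yaw_rel -0.00 tilt 0.03 F [ 0.8 -0.4 -0.3] w 0.007 gf 0.2
top []
{1.2: [350.2, 144.0], 1.0: [350.8, 145.8], 0.5: [351.6, 156.0], 0: [351.7, 172.7]}
side [(array([303.1, 173.8]), array([300, 171,   7,   7,  42], dtype=int32))]
{1.2: [302.7, 175.1], 1.0: [304.2, 171.8], 0.5: [310.8, 167.2], 0: [320.2, 168.5]}
bar (0.5237932801246643, (26, 37))
```

```bash
python3 -m handwheel '[[0.3,0,-0.1,0,0,0],[0.6,0,-0.5,0,0,0],[0.8,0,-0.6,0,0,0],[0.8,0,0,0,0,0],[0.7,0,0,0,0,0],[0,0,0,0,0,0],[0,0,0,0,0,0]]' 0.6 |grep -E 'pos|^force'
python3 -c "
from h import *
st((211,-2,98));knob()"
```

```text
position: [0.6828, -0.0126, 0.1629]
force: [-0.4, -0.6, 0.4]
t 43.62 press xy 211.7 -1.7 z 162.9 yaw_rel -0.02 tilt 0.03 F [-0.4 -0.6  0.4] w 0.464 gf 0.0
  tool-axes units of 20mm [-0.03  0.02  3.24]
top [(array([350., 141.]), array([346, 141,   9,   1,   9], dtype=int32)), (array([349.3, 154.2]), array([345, 145,  10,  21, 137], dtype=int32))]
{1.2: [350.2, 144.0], 1.0: [350.8, 145.8], 0.5: [351.6, 156.0], 0: [351.7, 172.7]}
side [(array([303. , 173.8]), array([300, 171,   7,   7,  35], dtype=int32))]
{1.2: [302.7, 175.1], 1.0: [304.2, 171.8], 0.5: [310.8, 167.2], 0: [320.2, 168.5]}
bar (0.6308905482292175, (27, 36))
```

```bash
python3 -m handwheel '[[0,0,0.8,0,0,0],[0,0,0.9,0,0,0],[0,0,0.9,0,0,0],[0,0,0.75,0,0,0],[0,0,0,0,0,0],[0,0,0,0,0,0],[0,0,0,0,0,0]]' 0.6 >/dev/null
python3 -m handwheel '[[0,0,0,0,0,0],[0,0,0,0,0,0],[0,0,0,0,0,0],[0,0,0,0,0,0],[0,0,0,0,0,0],[0,0,0,0,0,0]]' 0.1 40 |grep -E 'pos|^force|width'
python3 -m handwheel '[[-0.09,0,-0.18,0,0,0],[0,0,0,0,0,0],[0,0,0,0,0,0]]' |grep -E 'pos|^force'
python3 -m handwheel '[[-0.1,0,-0.18,0,0,0],[0,0,0,0,0,0],[0,0,0,0,0,0]]' |grep -E 'pos|^force'
python3 -c "
from h import *
st();knob()"
```

```text
position: [0.6826, -0.0131, 0.0965]
force: [-0.2, -1.3, 0.5]
width: 0.264
position: [0.6808, -0.0131, 0.1003]
force: [3.5, -1.6, -2.7]
position: [0.6788, -0.0129, 0.1039]
force: [2.5, -3.8, 3.2]
t 45.30 press xy 207.8 -2.2 z 103.9 yaw_rel -0.03 tilt 0.05 F [ 2.5 -3.8  3.2] w 0.263 gf 40.0
top [(array([348.5, 148. ]), array([348, 148,   2,   1,   2], dtype=int32)), (array([349.1, 158.6]), array([346, 153,   7,  13,  76], dtype=int32))]
{1.2: [350.2, 144.0], 1.0: [350.8, 145.8], 0.5: [351.6, 156.0], 0: [351.7, 172.7]}
side [(array([308.3, 176.7]), array([304, 169,  11,  16,  75], dtype=int32))]
{1.2: [302.7, 175.1], 1.0: [304.2, 171.8], 0.5: [310.8, 167.2], 0: [320.2, 168.5]}
bar (0.3977711796760559, (24, 29))
```

Once nudged off its end stop, the knob leads freely. I'll follow the arc.

```bash
python3 -m handwheel '[[-0.12,0,-0.19,0,0,0],[-0.13,0,-0.18,0,0,0],[-0.14,0,-0.18,0,0,0],[-0.15,0,-0.17,0,0,0],[-0.16,0,-0.16,0,0,0],[-0.16,0,-0.15,0,0,0],[-0.17,0,-0.15,0,0,0],[-0.18,0,-0.14,0,0,0]]' |grep -E 'pos|^force|width'
python3 -m handwheel '[[-0.18,0,-0.13,0,0,0],[-0.19,0,-0.12,0,0,0],[-0.2,0,-0.1,0,0,0],[-0.2,0,-0.1,0,0,0],[-0.21,0,-0.08,0,0,0],[0,0,0,0,0,0]]' |grep -E 'pos|^force|width'
python3 -c "
from h import *
st((131+90*np.sin(.35),-2,57+90*np.cos(.35)))"
```

```text
position: [0.6545, -0.0116, 0.1306]
force: [2.1, -3.8, 3.2]
width: 0.259
position: [0.6345, -0.0105, 0.1418]
force: [1.5, -4.0, 6.6]
width: 0.262
t 46.57 press xy 163.5 -2.1 z 141.8 yaw_rel -0.02 tilt 0.07 F [ 1.5 -4.   6.6] w 0.262 gf 40.0
  tool-axes units of 20mm [-0.08 -0.    0.01]
```

```bash
python3 -m handwheel '[[-0.21,0,-0.07,0,0,0],[-0.22,0,-0.06,0,0,0],[-0.22,0,-0.05,0,0,0],[-0.22,0,-0.03,0,0,0],[-0.22,0,-0.02,0,0,0],[-0.22,0,0,0,0,0],[-0.22,0,0,0,0,0],[0,0,0,0,0,0]]' 0.1 50 |grep -E 'pos|^force|width'
python3 -m handwheel '[[-0.12,0,0,0,0,0],[0,0,0,0,0,0]]' |grep -E 'pos|^force|width'
python3 -m handwheel '[[-0.12,0,0,0,0,0],[0,0,0,0,0,0]]' |grep -E 'pos|^force|width'
python3 -m handwheel '[[-0.12,0,0,0,0,0],[0,0,0,0,0,0]]' |grep -E 'pos|^force|width'
python3 -c "
from h import *
st()"
```

```text
position: [0.6062, -0.009, 0.148]
force: [4.1, -6.1, 15.2]
width: 0.258
position: [0.6044, -0.0089, 0.1481]
force: [3.4, -4.9, 16.6]
width: 0.259
position: [0.602, -0.0088, 0.1481]
force: [3.9, -5.4, 17.3]
width: 0.255
position: [0.5996, -0.0086, 0.1481]
force: [2.6, -6.3, 17.1]
width: 0.262
t 47.73 press xy 128.4 -2.0 z 148.1 yaw_rel -0.04 tilt 0.38 F [ 2.6 -6.3 17.1] w 0.262 gf 50.0
```

```bash
python3 -m handwheel '[[-0.12,0,-0.05,0,0,0],[0,0,0,0,0,0]]' |grep -E 'pos|^force|width'
python3 -m handwheel '[[-0.12,0,0,0,0,0],[0,0,0,0,0,0]]' |grep -E 'pos|^force|width'
python3 -m handwheel '[[-0.12,0,0,0,0,0],[0,0,0,0,0,0]]' |grep -E 'pos|^force|width'
python3 -m handwheel '[[-0.12,0,0,0,0,0],[0,0,0,0,0,0]]' |grep -E 'pos|^force|width'
python3 -c "
from h import *
st();knob()"
```

```text
position: [0.596, -0.0084, 0.1482]
force: [1.2, -4.5, 13.2]
width: 0.258
position: [0.5934, -0.0083, 0.148]
force: [1.4, -4.9, 12.2]
width: 0.254
position: [0.5907, -0.0081, 0.1478]
force: [0.5, -5.0, 12.1]
width: 0.252
position: [0.5899, -0.0081, 0.1478]
force: [7.9, -5.8, 5.0]
width: 0.254
t 48.40 press xy 118.8 -2.0 z 147.8 yaw_rel -0.03 tilt 0.34 F [ 7.9 -5.8  5. ] w 0.254 gf 50.0
top []
{1.2: [350.2, 144.0], 1.0: [350.8, 145.8], 0.5: [351.6, 156.0], 0: [351.7, 172.7]}
side [(array([323.8, 169.4]), array([323, 166,   3,   9,  20], dtype=int32)), (array([320.5, 180. ]), array([319, 177,   4,   7,  26], dtype=int32))]
{1.2: [302.7, 175.1], 1.0: [304.2, 171.8], 0.5: [310.8, 167.2], 0: [320.2, 168.5]}
bar (0.4543324112892151, (0, 16))
```

```bash
python3 -m handwheel '[[-0.12,0,0,0,0,0],[0,0,0,0,0,0]]' |grep -E 'pos|^force|width'
python3 -m handwheel '[[-0.15,0,0,0,0,0],[0,0,0,0,0,0]]' |grep -E 'pos|^force|width'
python3 -m handwheel '[[0,0,0,0,0,0],[0,0,0,0,0,0],[0,0,0,0,0,0],[0,0,0,0,0,0]]' 0.6 20|grep -E 'pos|^force|width'
python3 -m handwheel '[[0,0,-0.9,0,0,0],[0,0,-0.9,0,0,0],[0,0,-0.9,0,0,0],[0,0,-0.9,0,0,0],[0,-1,0,0,0,0],[0,-1,0,0,0,0],[0,-1,0,0,0,0],[0,-1,0,0,0,0]]' >/dev/null
python3 -m handwheel '[[0,-1,0,0,0,0],[0,-1,0,0,0,0],[0,0,0,0,0,0]]' >/dev/null
python3 -c "
from h import *
st();knob();d=snap('top')
print({q:proj(d,[list(P2W(131+90*np.sin(q),-2))+[.076+.09*np.cos(q)]]).round(1).tolist()[0] for q in(0.05,0,-.05)});chips()
d=snap('top','t9.png');cv2.imwrite('pics/c9.png',cv2.resize(cv2.imread('pics/t9.png')[150:255,295:400],(600,600),interpolation=cv2.INTER_CUBIC))"
```

```text
position: [0.5898, -0.0081, 0.1479]
force: [17.6, -5.1, -2.8]
width: 0.259
position: [0.5896, -0.0081, 0.148]
force: [29.0, -5.9, -12.5]
width: 0.259
position: [0.5809, -0.0066, 0.1457]
force: [0.1, 0.0, -0.4]
width: 0.496
t 50.08 press xy 109.3 124.0 z 218.0 yaw_rel 0.35 tilt 0.19 F [-1.   1.   0.2] w 0.601 gf 0.0
top [(array([352.9, 173.1]), array([349, 170,   8,   8,  39], dtype=int32))]
{1.2: [350.2, 144.0], 1.0: [350.8, 145.8], 0.5: [351.6, 156.0], 0: [351.7, 172.7]}
side [(array([320.8, 172.9]), array([318, 165,   7,  19,  97], dtype=int32))]
{1.2: [302.7, 175.1], 1.0: [304.2, 171.8], 0.5: [310.8, 167.2], 0: [320.2, 168.5]}
bar (0.6715162992477417, (26, 30))
{0.05: [351.8, 170.8], 0: [351.7, 172.7], -0.05: [351.7, 174.5]}
chip_red 0.54 press [-210.3  231.4] rel yaw 56.5 [72. 27.] [237. 156. 176.]
chip_green 0.74 press [219.2 405.2] rel yaw -54.1 [28. 73.] [203. 169. 166.]
chip_green 0.60 press [ 88.9 509.2] rel yaw 70.3 [77. 27.] [44. 81. 52.]
chip_green 0.60 press [273.9 310. ] rel yaw 12.4 [83. 48.] [99. 69. 49.]
```

View pics/c9.png

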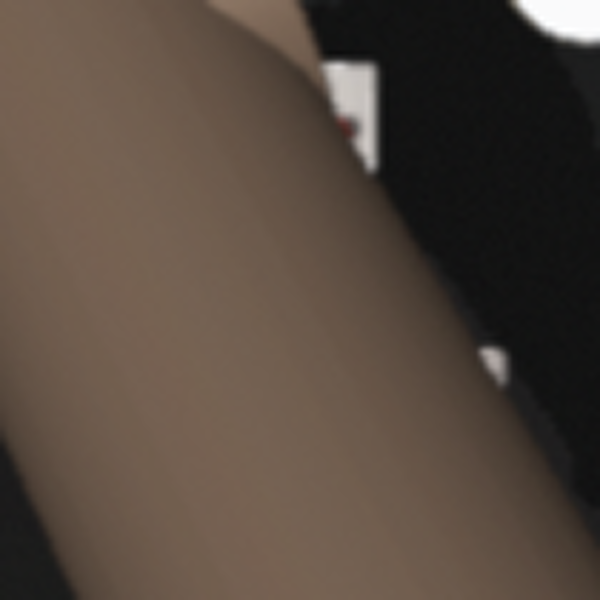

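The arm hides the press here, so this view shows nothing useful. I'll move further aside and measure the knob numerically.

```bash
python3 -m handwheel '[[0,-1,0,0,0,0],[0,-1,0,0,0,0],[0,-1,0,0,0,0],[0,-1,0,0,0,0],[0,-1,0,0,0,0],[0,-1,0,0,0,0],[0,-0.5,0,0,0,0],[0,0,0,0,0,0]]' >/dev/null
cat > k.py <<'E'
from h import *
def red(d,box):
    h=cv2.cvtColor(d['image'],cv2.COLOR_RGB2HSV);m=cv2.inRange(h,(0,170,90),(8,255,255))|cv2.inRange(h,(173,170,90),(180,255,255))
    k=np.zeros_like(m);x0,x1,y0,y1=box;k[y0:y1,x0:x1]=m[y0:y1,x0:x1];ys,xs=np.nonzero(k)
    print(len(xs),xs.min(),xs.max(),ys.min(),ys.max(),xs.mean(),ys.mean())
a={'image':cv2.imread('pics/top0.png')[:,:,::-1]};b={'image':cv2.imread('pics/side0.png')[:,:,::-1]}
red(a,(335,365,160,190));red(b,(310,330,160,180))
d=snap('top','t10.png');s=snap('side','s10.png');red(d,(335,365,160,190));red(s,(310,330,160,180))
chips();st()
E
python3 k.py
```

```text
63 347 355 170 178 351.1746031746032 173.8095238095238
80 317 324 164 179 320.5375 171.05
64 347 355 170 179 351.203125 174.390625
69 318 324 165 179 321.0144927536232 170.8840579710145
chip_red 0.31 press [0.3 1. ] rel yaw -89.7 [211.  98.] [178. 170. 168.]
chip_green 0.69 press [ 89.3 508.8] rel yaw 65.8 [74. 28.] [41. 79. 49.]
t 51.35 press xy 111.6 246.3 z 218.1 yaw_rel -0.14 tilt 0.06 F [0.4 0.4 0.7] w 0.599 gf 0.0
```

```bash
python3 -c "
from h import *
def sh(f0,f1,c,ch,n=7):
    a=cv2.imread(f0)[:,:,ch].astype(np.float32);b=cv2.imread(f1)[:,:,ch].astype(np.float32)
    u,v=c;A=a[v-n:v+n+1,u-n:u+n+1];best=[]
    for dx in np.arange(-3,3.01,.1):
        for dy in np.arange(-3,3.01,.1):
            B=cv2.getRectSubPix(b,(2*n+1,2*n+1),(u+dx,v+dy));best.append((((A-B)**2).mean(),dx,dy))
    return min(best)
mk=lambda f:None
# saturation-like channel: red minus green
for n,c in(('top',(351,174)),('side',(321,168)) ):
    f0='pics/%s0.png'%n;f1='pics/%s10.png'%n[0]
    for nm in(f0,f1):
        i=cv2.imread(nm).astype(int);d=np.clip(i[:,:,2]-i[:,:,1],0,255);j=np.dstack([d]*3).astype(np.uint8);cv2.imwrite('/tmp/'+nm.replace('/','_'),j)
    print(n,sh('/tmp/'+f0.replace('/','_'),'/tmp/'+f1.replace('/','_'),c,0))
d=snap('top')
s=snap('side')
P=lambda q:[list(P2W(131+90*np.sin(q),-2))+[.076+.09*np.cos(q)]]
for c in(d,s): print(proj(c,P(-.05))-proj(c,P(0)))
"
```

```text
top (np.float32(148.19304), np.float64(0.20000000000000284), np.float64(0.6000000000000032))
side (np.float32(246.92195), np.float64(0.400000000000003), np.float64(0.20000000000000284))
[[-0.04185596  1.84021374]]
[[1.0035616  0.48900805]]
```

```bash
python3 -m handwheel '[[0.5,0.95,0,0,0,0],[0.5,0.95,0,0,0,0],[0.5,0.95,0,0,0,0],[0.5,0.95,0,0,0,0],[0.5,0.95,0,0,0,0],[0.5,0.95,0,0,0,0],[0.5,0.95,0,0,0,0],[0.5,0.95,0,0,0,0]]' 0 20 >/dev/null
python3 -m handwheel '[[0,0.95,0,0,0,0],[0,0.95,0,0,0,0],[0,0.95,0,0,0,0],[0,0.95,0,0,0,0],[0,0.95,0,0,0,0],[0,0,0,0,0,0],[0,0,0,0,0,0]]' >/dev/null
python3 -c "
from h import *
st((175,-2,155),0)"
```

```text
t 52.70 press xy 191.0 -1.0 z 218.2 yaw_rel -0.20 tilt 0.04 F [-1.2  1.   0.3] w 0.007 gf 0.0
  tool-axes units of 20mm [-0.8   0.05  3.16]
  turn z units of 4deg -0.05
```

```bash
python3 -m handwheel '[[0,0.05,0.8,0,0,-0.05],[0,0,0.8,0,0,0],[-0.2,0,0.8,0,0,0],[-0.4,0,0.8,0,0,0],[-0.5,0,0,0,0,0],[-0.4,0,0,0,0,0],[0,0,0,0,0,0],[0,0,0,0,0,0]]' |grep -E 'pos|^force'
python3 -m handwheel '[[-0.2,0,0,0,0,0],[0,0,0,0,0,0]]' |grep -E 'pos|^force'
python3 -m handwheel '[[-0.2,0,0,0,0,0],[0,0,0,0,0,0]]' |grep -E 'pos|^force'
python3 -m handwheel '[[-0.2,0,0,0,0,0],[0,0,0,0,0,0]]' |grep -E 'pos|^force'
python3 -c "
from h import *
st()"
```

```text
position: [0.6326, -0.0074, 0.1551]
force: [0.4, -0.6, -0.6]
position: [0.6283, -0.0077, 0.1547]
force: [0.0, -0.3, 0.6]
position: [0.6239, -0.0077, 0.1543]
force: [0.4, -0.0, -0.1]
position: [0.6209, -0.0077, 0.1544]
force: [3.3, 0.5, -1.3]
t 53.87 press xy 149.7 0.0 z 154.4 yaw_rel 0.18 tilt 0.13 F [ 3.3  0.5 -1.3] w 0.001 gf 1.5
```

```bash
python3 -m handwheel '[[-0.1,0,0,0,0,0],[0,0,0,0,0,0]]' |grep -E 'pos|^force'
python3 -m handwheel '[[-0.1,0,0,0,0,0],[0,0,0,0,0,0]]' |grep -E 'pos|^force'
python3 -m handwheel '[[-0.1,0,0,0,0,0],[0,0,0,0,0,0]]' |grep -E 'pos|^force'
python3 -c "
from h import *
st()"
```

```text
position: [0.6204, -0.0077, 0.1545]
force: [9.8, 0.3, -5.2]
position: [0.6201, -0.0077, 0.1547]
force: [16.1, -0.0, -10.0]
position: [0.6199, -0.0076, 0.1549]
force: [22.2, 0.0, -14.9]
t 54.37 press xy 148.7 0.0 z 154.9 yaw_rel 0.15 tilt 0.65 F [ 22.2   0.  -14.9] w 0.003 gf 11.2
```

```bash
python3 -m handwheel '[[0,0,0,0,0,0],[0,0,0,0,0,0],[0,0,0,0,0,0],[0,0,0,0,0,0],[0,0,0,0,0,0],[0,0,0,0,0,0],[0,0,0,0,0,0],[0,0,0,0,0,0]]' >/dev/null
python3 -c "
from h import *
d=get_image('top');im=cv2.imread('pics/t10.png').astype(int)
for nm,f in(('green',im[:,:,1]-im[:,:,2]),('red',im[:,:,2]-im[:,:,1])):
    m=(f>25).astype(np.uint8);k=np.zeros_like(m);k[205:250,300:390]=m[205:250,300:390]
    ys,xs=np.nonzero(k);P=np.array([W2P(onz(d,u,v,.01)) for u,v in zip(xs,ys)])
    if len(P): print(nm,len(P),P.min(0).round(),P.max(0).round(),P.mean(0).round(1))
"
```

```text
green 7 [-20.  67.] [27. 73.] [18.4 69.3]
red 23 [-28. -74.] [ 28. -65.] [  2.8 -69.4]
```

Locked on the stop (stiff at once, ball at x≈126.5). The chips are at y≈±69, and the clamp has been down for more than 6 s. Now I'll reopen it.

```bash
python3 -m handwheel '[[0.7,0,0,0,0,0],[0.7,0,-0.8,0,0,0],[0,0,-0.9,0,0,0],[0,0,-0.9,0,0,0],[0,0,-0.9,0,0,0],[-0.9,0,0,0,0,0],[-0.9,0,0,0,0,0],[-0.6,0.05,0,0,0,0]]' 0.7 20 >/dev/null
python3 -m handwheel '[[0,0,0,0,0,0],[0,0,0,0,0,0],[0,0,0,0,0,0]]' >/dev/null
python3 -c "
from h import *
st((126.5,-2,147),0)"
```

```text
t 56.00 press xy 123.5 -1.1 z 224.2 yaw_rel 0.17 tilt 0.02 F [-0.5  0.3 -0.1] w 0.693 gf 0.0
  tool-axes units of 20mm [0.15 0.05 3.86]
  turn z units of 4deg 0.04
```

```bash
python3 -m handwheel '[[0.15,0.05,0.8,0,0,0],[0,0,0.8,0,0,0],[0,0,0.8,0,0,0],[0,0,0.8,0,0,0],[0,0,0.66,0,0,0],[0,0,0,0,0,0],[0,0,0,0,0,0]]' >/dev/null
python3 -m handwheel '[[0,0,0,0,0,0],[0,0,0,0,0,0],[0,0,0,0,0,0],[0,0,0,0,0,0],[0,0,0,0,0,0],[0,0,0,0,0,0],[0,0,0,0,0,0]]' 0 50 |grep -E 'width'
python3 -m handwheel '[[0.12,0,0,0,0,0],[0.12,0,0,0,0,0],[0,0,0,0,0,0]]' |grep -E 'pos|^force'
python3 -m handwheel '[[0.15,0,0,0,0,0],[0.15,0,0,0,0,0],[0,0,0,0,0,0]]' |grep -E 'pos|^force'
python3 -c "
from h import *
st()"
```

```text
width: 0.258
position: [0.6025, -0.0089, 0.1472]
force: [-0.6, -0.8, 6.2]
position: [0.6082, -0.0092, 0.1469]
force: [-1.9, -1.4, 4.6]
t 57.67 press xy 137.1 -2.1 z 146.9 yaw_rel 0.18 tilt 0.01 F [-1.9 -1.4  4.6] w 0.258 gf 50.0
```

```bash
python3 -m handwheel '[[0.22,0,0.02,0,0,0],[0.22,0,0.03,0,0,0],[0.22,0,0.04,0,0,0],[0.22,0,0.05,0,0,0],[0.21,0,0.06,0,0,0],[0.21,0,0.07,0,0,0],[0.21,0,0.08,0,0,0],[0.2,0,0.1,0,0,0]]' |grep -E 'pos|^force|width'
python3 -m handwheel '[[0.2,0,0.1,0,0,0],[0.19,0,0.11,0,0,0],[0.19,0,0.12,0,0,0],[0.18,0,0.13,0,0,0],[0.17,0,0.15,0,0,0],[0.16,0,0.15,0,0,0],[0.16,0,0.17,0,0,0],[0.15,0,0.17,0,0,0]]' |grep -E 'pos|^force|width'
python3 -m handwheel '[[0.14,0,0.18,0,0,0],[0.13,0,0.18,0,0,0],[0.12,0,0.19,0,0,0],[0.11,0,0.2,0,0,0],[0.1,0,0.2,0,0,0],[0.08,0,0.2,0,0,0],[0.03,0,0.1,0,0,0],[0,0,0,0,0,0]]' |grep -E 'pos|^force|width'
python3 -c "
from h import *
st();knob()"
```

```text
position: [0.6422, -0.011, 0.1378]
force: [-4.9, -1.5, 6.6]
width: 0.262
position: [0.6716, -0.0125, 0.1165]
force: [-0.7, -2.7, 7.8]
width: 0.261
position: [0.6879, -0.0134, 0.0918]
force: [6.6, -2.5, 3.4]
width: 0.259
t 59.67 press xy 216.9 -2.2 z 91.8 yaw_rel 0.14 tilt 0.38 F [ 6.6 -2.5  3.4] w 0.259 gf 50.0
top [(array([350., 146.]), array([347, 146,   7,   1,   7], dtype=int32)), (array([349.1, 157. ]), array([346, 150,   8,  16,  94], dtype=int32))]
{1.2: [350.2, 144.0], 1.0: [350.8, 145.8], 0.5: [351.6, 156.0], 0: [351.7, 172.7]}
side [(array([304.7, 174.1]), array([302, 170,   7,   9,  46], dtype=int32))]
{1.2: [302.7, 175.1], 1.0: [304.2, 171.8], 0.5: [310.8, 167.2], 0: [320.2, 168.5]}
bar (0.48914605379104614, (27, 39))
```

```bash
python3 -m handwheel '[[-0.03,0,0.12,0,0,0],[0,0,0.1,0,0,0],[0,0,0,0,0,0],[0,0,0,0,0,0]]' |grep -E 'pos|^force|width'
python3 -m handwheel '[[0,0,0,0,0,0],[0,0,0,0,0,0],[0,0,0,0,0,0],[0,0,0,0,0,0]]' 0.6 15 >/dev/null
python3 -m handwheel '[[0,0,-0.9,0,0,0],[0,0,-0.9,0,0,0],[0,0,-0.9,0,0,0],[0,0,-0.9,0,0,0],[0,0,-0.9,0,0,0],[0,0,-0.9,0,0,0],[0,0,-0.9,0,0,0],[0,0,-0.4,0,0,0]]' >/dev/null
python3 -m handwheel '[[0,-0.9,0,0,0,0],[0,-0.9,0,0,0,0],[0,-0.9,0,0,0,0],[0,-0.9,0,0,0,0],[0,-0.9,0,0,0,0],[0,0,0,0,0,0]]' >/dev/null
python3 -c "
from h import *
st((0,69,60));knob();chips()"
```

```text
position: [0.689, -0.0135, 0.0885]
force: [12.6, -2.3, 3.4]
width: 0.259
t 61.60 press xy 211.0 94.0 z 219.7 yaw_rel 0.52 tilt 0.20 F [-0.   1.5 -0.2] w 0.600 gf 0.0
  tool-axes units of 20mm [-10.55   1.18   8.  ]
top []
{1.2: [350.2, 144.0], 1.0: [350.8, 145.8], 0.5: [351.6, 156.0], 0: [351.7, 172.7]}
side [(array([311.1, 182.7]), array([309, 180,   5,   7,  23], dtype=int32))]
{1.2: [302.7, 175.1], 1.0: [304.2, 171.8], 0.5: [310.8, 167.2], 0: [320.2, 168.5]}
bar (0.9735450148582458, (26, 30))
chip_red 0.71 press [-209.9  230.3] rel yaw 54.7 [78. 29.] [229. 153. 173.]
chip_green 0.78 press [ 89.6 510.6] rel yaw 68.9 [71. 23.] [47. 94. 57.]
chip_green 0.58 press [219.3 405.4] rel yaw -50.8 [28. 73.] [204. 170. 167.]
chip_green 0.52 press [-20.6  30.8] rel yaw 1.5 [31. 75.] [204. 225. 209.]
```

The clamp stands fully open again. The green chip now reads (-20.6, 30.8), so it has been knocked aside. I'll move off and measure again.

```bash
python3 -m handwheel '[[-0.95,-0.5,0,0,0,0.13],[-0.95,-0.5,0,0,0,0],[-0.95,-0.5,0,0,0,0],[-0.95,-0.5,0,0,0,0],[-0.95,-0.5,0,0,0,0],[-0.95,-0.5,0,0,0,0],[-0.95,-0.5,0,0,0,0],[-0.95,-0.5,0,0,0,0]]' >/dev/null
python3 -m handwheel '[[-0.95,-0.5,0,0,0,0],[-0.95,-0.5,0,0,0,0],[-0.95,-0.5,0,0,0,0],[0,0,0,0,0,0],[0,0,0,0,0,0]]' >/dev/null
python3 -c "
from h import *
st((0,-69,60),0);chips()"
```

```text
t 62.93 press xy 3.6 199.1 z 220.9 yaw_rel -0.30 tilt 0.04 F [ 0.5 -0.6 -0. ] w 0.600 gf 0.0
  tool-axes units of 20mm [-0.12 13.4   8.05]
  turn z units of 4deg -0.07
chip_red 0.64 press [ -1. -67.] rel yaw -2.4 [29. 77.] [173. 152. 146.]
chip_green 0.83 press [-22.   30.8] rel yaw 1.4 [25. 73.] [196. 223. 207.]
chip_green 0.68 press [218.5 404.7] rel yaw -54.1 [28. 73.] [192. 160. 156.]
chip_green 0.48 press [ 88.3 509.1] rel yaw 70.4 [73. 26.] [43. 82. 51.]
```

```bash
python3 -m handwheel '[[-0.12,0.95,0.2,0,0,-0.07],[0,0.95,0.2,0,0,0],[0,0.95,0.4,0,0,0],[0,0.95,0.4,0,0,0],[0,0.95,0.4,0,0,0],[0,0.95,0.4,0,0,0],[0,0.95,0.4,0,0,0],[0,0.95,0.4,0,0,0]]' >/dev/null
python3 -m handwheel '[[0,0.95,0.4,0,0,0],[0,0.95,0.4,0,0,0],[0,0.95,0.4,0,0,0],[0,0.95,0.4,0,0,0],[0,0.95,0.4,0,0,0],[0,0.95,0.4,0,0,0],[0,0.1,0.4,0,0,0],[0,0,0.4,0,0,0]]' >/dev/null
python3 -m handwheel '[[0,0,0.4,0,0,0],[0,0,0.4,0,0,0],[0,0,0.4,0,0,0],[0,0,0,0,0,0],[0,0,0,0,0,0]]' >/dev/null
python3 -c "
from h import *
st((-1,-69,3.3),0)"
```

```text
t 64.83 press xy 0.9 -68.0 z 76.1 yaw_rel 0.02 tilt 0.06 F [-0.7 -0.1  1.5] w 0.599 gf 0.0
  tool-axes units of 20mm [-0.09  0.05  3.64]
  turn z units of 4deg 0.01
```

```bash
python3 -m handwheel '[[-0.05,0.05,0.8,0,0,0],[0,0,0.8,0,0,0],[0,0,0.8,0,0,0],[0,0,0.7,0,0,0],[0,0,0.3,0,0,0],[0,0,0.22,0,0,0],[0,0,0,0,0,0],[0,0,0,0,0,0]]' |grep pos
python3 -m handwheel '[[0,0,0,0,0,0],[0,0,0,0,0,0],[0,0,0,0,0,0],[0,0,0,0,0,0],[0,0,0,0,0,0],[0,0,0,0,0,0],[0,0,0,0,0,0]]' 0.2 12 |grep -E 'pos|width|^force'
python3 -c "
from h import *
st((22,-338,3),0)"
```

```text
position: [0.4683, -0.0695, 0.0046]
position: [0.468, -0.0697, 0.0043]
force: [0.0, -1.5, 4.5]
width: 0.282
t 66.08 press xy 0.2 -69.7 z 4.3 yaw_rel -0.05 tilt 0.02 F [ 0.  -1.5  4.5] w 0.282 gf 12.0
  tool-axes units of 20mm [ 1.1  13.41  0.07]
  turn z units of 4deg -0.01
```

```bash
python3 -m handwheel '[[0.05,0.4,0,0,0,0],[0.05,0.7,0,0,0,0],[0.05,0.7,0,0,0,0],[0.05,0.7,0,0,0,0],[0.05,0.7,0,0,0,0],[0.05,0.7,0,0,0,0],[0.05,0.7,0,0,0,0],[0.05,0.7,0,0,0,0]]' |grep -E 'width|pos'
python3 -m handwheel '[[0.05,0.7,0,0,0,0],[0.05,0.7,0,0,0,0],[0.05,0.7,0,0,0,0],[0.05,0.7,0,0,0,0],[0.05,0.7,0,0,0,0],[0.05,0.7,0,0,0,0],[0.05,0.7,0,0,0,0],[0.05,0.7,0,0,0,0]]' |grep -E 'width|pos'
python3 -m handwheel '[[0.1,0.7,0,0,0,0],[0.1,0.7,0,0,0,0],[0,0.6,0,0,0,0],[0,0.4,0,0,0,0],[0,0,0,0,0,0],[0,0,0,0,0,0]]' |grep -E 'width|pos'
python3 -c "
from h import *
st((22,-338,3),0)"
```

```text
position: [0.4707, -0.1761, 0.0043]
width: 0.282
position: [0.4726, -0.2881, 0.0044]
width: 0.279
position: [0.4738, -0.3382, 0.0044]
width: 0.284
t 67.92 press xy 19.9 -337.6 z 4.4 yaw_rel -0.14 tilt 0.10 F [-0.3 -2.9  4.5] w 0.284 gf 12.0
  tool-axes units of 20mm [0.11 0.02 0.07]
  turn z units of 4deg -0.04
```

```bash
python3 -m handwheel '[[0,0,0,0,0,0],[0,0,0,0,0,0],[0,0,0,0,0,0],[0,0,-0.5,0,0,0],[0,0,-0.9,0,0,0],[0,0,-0.9,0,0,0],[0,0,-0.9,0,0,0],[0,0,-0.6,0,0,0]]' 0.6 >/dev/null
python3 -m handwheel '[[-0.1,-0.95,0,0,0,0],[-0.1,-0.95,0,0,0,0],[-0.1,-0.95,0,0,0,0],[-0.1,-0.95,0,0,0,0],[-0.1,-0.95,0,0,0,0],[-0.1,-0.95,0,0,0,0],[-0.1,-0.95,0,0,0,0],[-0.1,-0.95,0,0,0,0]]' >/dev/null
python3 -m handwheel '[[-0.1,-0.95,0,0,0,0],[-0.1,-0.95,0,0,0,0],[-0.1,-0.95,0,0,0,0],[-0.1,-0.95,0,0,0,0],[-0.1,-0.95,0,0,0,0],[-0.1,-0.95,0,0,0,0],[-0.1,-0.95,0,0,0,0],[-0.1,-0.95,0,0,0,0]]' >/dev/null
python3 -m handwheel '[[-0.25,-0.95,0,0,0,0],[-0.25,-0.95,0,0,0,0],[0,-0.95,0,0,0,0],[0,0,0,0,0,0],[0,0,0,0,0,0],[0,0,0,0,0,0]]' >/dev/null
python3 -c "
from h import *
st((-22,30,3.3),1.4);chips();snap('side','s11.png')
s=get_image('side');im=cv2.imread('pics/s11.png')
print(proj(s,[list(P2W(-22,30))+[.01]]))"
```

```text
t 70.42 press xy -21.8 24.8 z 80.3 yaw_rel -0.05 tilt 0.03 F [ 0.3 -0.5  0.2] w 0.597 gf 0.0
  tool-axes units of 20mm [-0.01 -0.26  3.85]
  turn z units of 4deg -0.36
chip_red 0.84 press [-208.7  228. ] rel yaw 47.2 [71. 27.] [226. 143. 162.]
chip_red 0.63 press [  19.8 -330.9] rel yaw -0.0 [29. 71.] [213. 190. 187.]
chip_red 0.57 press [ 250.1 -144.8] rel yaw -8.7 [84. 88.] [242. 242. 243.]
chip_green 0.68 press [ 90.7 510.3] rel yaw 73.5 [77. 30.] [39. 72. 46.]
chip_green 0.66 press [218.6 403.3] rel yaw -54.0 [28. 70.] [188. 158. 152.]
chip_green 0.28 press [277. 299.] rel yaw 46.7 [88. 65.] [92. 65. 46.]
[[348.10430086 230.85044757]]
```

```bash
python3 -m handwheel '[[0,-0.26,0.8,0,0,-0.3],[0,0,0.8,0,0,0],[0,0,0.8,0,0,0],[0,0,0.8,0,0,0],[0,0,0.4,0,0,0],[0,0,0.22,0,0,0],[0,0,0,0,0,0],[0,0,0,0,0,0]]' |grep -E 'pos|^force'
python3 -m handwheel '[[0,0,0,0,0,0],[0,0,0,0,0,0],[0,0,0,0,0,0],[0,0,0,0,0,0],[0,0,0,0,0,0],[0,0,0,0,0,0],[0,0,0,0,0,0]]' 0.2 12 |grep -E 'pos|width|^force'
python3 -c "
from h import *
st((22,-250,3),0)"
```

```text
position: [0.4514, 0.0316, 0.004]
force: [-0.1, 0.2, -0.2]
position: [0.4514, 0.0316, 0.0039]
force: [-0.7, -0.8, 5.0]
width: 0.284
t 71.92 press xy -21.6 30.5 z 3.9 yaw_rel 1.15 tilt 0.03 F [-0.7 -0.8  5. ] w 0.284 gf 12.0
  tool-axes units of 20mm [ 1.9  14.07  0.05]
  turn z units of 4deg 0.29
```

```bash
python3 -m handwheel '[[0.1,0.4,0,0,0,0.29],[0.1,0.7,0,0,0,0],[0.1,0.7,0,0,0,0],[0.1,0.7,0,0,0,0],[0.1,0.7,0,0,0,0],[0.1,0.7,0,0,0,0],[0.1,0.7,0,0,0,0],[0.1,0.7,0,0,0,0]]' |grep -E 'width|pos'
python3 -m handwheel '[[0.1,0.7,0,0,0,0],[0.1,0.7,0,0,0,0],[0.1,0.7,0,0,0,0],[0.1,0.7,0,0,0,0],[0.1,0.7,0,0,0,0],[0.1,0.7,0,0,0,0],[0.1,0.7,0,0,0,0],[0.1,0.7,0,0,0,0]]' |grep -E 'width|pos'
python3 -m handwheel '[[0.1,0.7,0,0,0,0],[0.1,0.7,0,0,0,0],[0.1,0.6,0,0,0,0],[0,0.5,0,0,0,0],[0,0.4,0,0,0,0],[0,0,0,0,0,0],[0,0,0,0,0,0]]' |grep -E 'width|pos'
python3 -c "
from h import *
st((22,-248,3),0)"
```

```text
position: [0.4623, -0.0752, 0.004]
width: 0.279
position: [0.4723, -0.1876, 0.004]
width: 0.286
position: [0.4752, -0.2478, 0.004]
width: 0.28
t 73.83 press xy 16.6 -247.3 z 4.0 yaw_rel -0.16 tilt 0.09 F [ 0.3 -3.5  4.4] w 0.280 gf 12.0
  tool-axes units of 20mm [0.27 0.03 0.05]
  turn z units of 4deg -0.04
```

Now release, rise, move away over to the left and check.

```bash
python3 -m handwheel '[[0,0,0,0,0,0],[0,0,0,0,0,0],[0,0,0,0,0,0],[0,0,-0.5,0,0,0],[0,0,-0.9,0,0,0],[0,0,-0.9,0,0,0],[0,0,-0.9,0,0,0],[0,0,-0.9,0,0,0]]' 0.5 >/dev/null
python3 -m handwheel '[[-0.1,-0.95,-0.5,0,0,0],[-0.1,-0.95,-0.5,0,0,0],[-0.1,-0.95,-0.5,0,0,0],[-0.1,-0.95,-0.5,0,0,0],[-0.1,-0.95,-0.5,0,0,0],[-0.1,-0.95,-0.5,0,0,0],[-0.1,-0.95,0,0,0,0],[-0.1,-0.95,0,0,0,0]]' >/dev/null
python3 -m handwheel '[[-0.1,-0.95,0,0,0,0],[-0.1,-0.95,0,0,0,0],[-0.1,-0.95,0,0,0,0],[-0.1,-0.95,0,0,0,0],[-0.1,-0.95,0,0,0,0],[-0.1,-0.95,0,0,0,0],[-0.1,-0.95,0,0,0,0],[-0.1,-0.95,0,0,0,0]]' >/dev/null
python3 -m handwheel '[[0,-0.95,0,0,0,0],[0,-0.95,0,0,0,0],[0,-0.95,0,0,0,0],[0,-0.95,0,0,0,0],[0,-0.95,0,0,0,0],[0,0,0,0,0,0],[0,0,0,0,0,0],[0,0,0,0,0,0]]' >/dev/null
python3 -c "
from h import *
st();chips();knob();snap('top','t12.png')"
```

```text
t 76.50 press xy -15.9 153.0 z 145.9 yaw_rel -0.00 tilt 0.05 F [ 0.7 -0.3 -0.3] w 0.499 gf 0.0
chip_red 0.76 press [  19.8 -332.4] rel yaw 0.1 [26. 71.] [216. 194. 192.]
chip_red 0.52 press [-209.4  228.7] rel yaw 50.2 [75. 28.] [225. 145. 163.]
chip_green 0.64 press [219.1 405.2] rel yaw -53.3 [28. 76.] [191. 156. 154.]
chip_green 0.48 press [  16.  -243.5] rel yaw -2.7 [28. 75.] [188. 219. 201.]
chip_green 0.47 press [ 88.7 510.1] rel yaw 70.3 [76. 28.] [41. 76. 48.]
chip_green 0.20 press [2.1 1.5] rel yaw 88.9 [213. 102.] [131. 122. 119.]
top [(array([349.5, 146.4]), array([344, 139,  12,  18, 154], dtype=int32))]
{1.2: [350.2, 144.0], 1.0: [350.8, 145.8], 0.5: [351.6, 156.0], 0: [351.7, 172.7]}
side []
{1.2: [302.7, 175.1], 1.0: [304.2, 171.8], 0.5: [310.8, 167.2], 0: [320.2, 168.5]}
bar (0.2602061629295349, (42, 28))
```

View pics/t12.png

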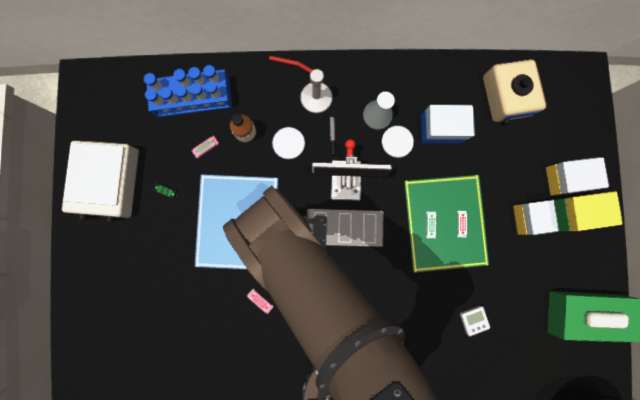

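The green chip (431,224) and the red chip (463,224) lie well inside the green mat. The clamp is open with its knob at (350,144), everything else is undisturbed, and the robot touches nothing. I'll hand in.

```bash
python3 -c "
from cell import sign_off
print(sign_off())"
```

```text
the job is handed in; nothing more can be done
None
```

I handed the job in at about 76 s: the red and green chips were clamped and locked for over 4 s, both now lie on the green curing mat, and the clamp is left fully open; the hand-in returned no verdict.

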